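# Load the press's sloping feed rail with two pipe saddles

### The arm

A 6-joint arm with a two-finger parallel gripper is mounted at the origin on the work surface. World frame = base frame: x ahead of the robot, y to its left, z up, the work surface at z = 0. Lengths are in mm, angles in rad, forces in N, time in s.
With the tool pointing down it reaches from about 400 to 925 mm from the base axis. Payload 12.5 kg.
Tool frame: the origin (TCP) lies midway between the tips of the shut fingers; the grasp point (between the pads) lies 19 mm behind it (env.grasp_offset is the distance from the TCP to the grasp point, in mm); z points along the fingers, y is the direction in which the jaws open and shut (so a half turn about z gives the same grasp; the last joint's range is limited). The gripper opens to 95 mm and grips with 3 to 60 N. Pads are 20 mm wide; open, the fingers measure 119 mm over their backs; the gripper's body (75 mm by 180 mm) begins 59 mm behind the grasp point.
Start: joints at [-0.106, 0.491, 1.559, -0, 1.092, -0.106], TCP at [625.017, 0.021, 214.661] pointing down, gripper open.
Joint ranges: [-3.1, 3.1], [-0.84, 2.19], [0.05, 2.79], [-1.13, 4.28], [0.06, 2.93], [-2.69, 2.69]. Speed limits (rad/s): [2.22, 2.22, 2.79, 3.14, 3.14, 3.14].

### API

Orientations are given as [roll, pitch, yaw] about the fixed x, y, z axes, in that order (R = Rz(yaw) Ry(pitch) Rx(roll)).
In Python, from cell import env gives the robot as it stands.
- The arm moves only by the tool carry_out, never from a script. Its argument "series" is a list of rows, each a list of 6 numbers: the shift along the world's x, y, z in m, then the turn, a rotation vector about the world's x, y, z in degrees. In form: [[dx, dy, dz, wx, wy, wz], ...]. A call has 1 to 12 rows; each row shifts and turns the commanded pose from where the row before left it; what a row does not reach is not made up. A row lasts 1/10 s, in which the tool goes at most 50 mm and 8.59 degrees, less where a joint would pass 70% of its speed; a pose out of reach is approached as far as the arm can. A call is refused whole if a number of a shift passes 0.05 or a number of a turn 8.59, either way. A call with a gripper value outside its range is refused whole. "fingers" is the opening, from 0 (shut) to 1 (fully open), set as the call begins (left out, the last holds). The fingers move at their own pace and stop on an object; the grip force is fixed at half the most. Time passes only in rows, so rows that do not move let the fingers close. It gives the time, the measured TCP pose, the force and the opening at its end, in the units of the state.
- env.state(): the state, without advancing time (a new reading comes with each control period).
- env.read_camera(name): name is "scene" or "side" or "wrist"; returns a dict with "color" (480x640x3 uint8, red, green, blue), "fovy" (degrees; the focal length in pixels is half the picture's height over the tangent of half this angle, whatever the lens; pixels are square), "cx", "cy" (the principal point, pixels), "T" (4x4, takes a point from camera to world coordinates); the wrist camera has in their place "mount" (4x4, takes a point from camera to tool coordinates, whose origin is the TCP and whose axes are the flange's). Camera axes: x right, y down, z forward; pixel columns grow to the right and rows downward; lengths in mm; the calibration is good to about 2 mm. A picture is of the moment at which its call begins: read the wrist's pose just before it. There is no depth.
- env.job_done(): hands the job in, once; it reports no verdict.
Trained networks look in a picture, given as the dict that the camera call returned (one of the last four; its "shot" number tells which), for a name from the list of things; names that differ only in an ending like _2 or _b are one class to them, and where a whole thing is asked for, a point or a joint stands for the part that bears it (a point fixed in the world has none). Each returns a list of dicts, best first, with "score" (0 to 1); they miss things now and then, are a little off and sometimes report something else, mostly with a low value. They report only what shows in the picture. A call takes as long as a camera call. They do not tell look-alikes from the thing itself.
- env.search_frame(label, picture): "point" ([x, y, z] in mm, in world coordinates, good to about 4 mm: the middle of the surface that is visible of it).
The state is a dict: "t": time; "joints": joint angles; "qvel": joint speeds; "tau": joint torques, N m; "eef_pos": TCP position; "tcp_rot": TCP orientation; "ft_force": force on the tool from outside, world axes, zero at the start; "moment": the same for the moment, N m; "opening": opening from 0.0 (shut) to 1.0 (fully open).
Only numpy, scipy, OpenCV 4.12 (cv2) and the standard library are available. Lean on these libraries where they do the work, as an engineer would, in place of code of your own. Each camera call takes 0.05 s, during which the arm holds its last target. There are 200 camera calls.

### The job

Load the sloping feed rail: set the two spigot saddles astride it with their spigot ends downhill, and slide them down so that the long one rests against the stop (its front under the clear guard) and the short one close up behind it, both fully down on the rail. The stop is only lightly clamped, so feel for it gently and do not shift it; leave the plain saddle, the bottle and the tin where they stand.

Things in the scene. Friction and masses are not known exactly. Their poses are not given: they have to be found in the camera images.
- saddle_long: Black plastic inverted U on two legs, 64 long (x), 44 wide, 42 mm high. Channel along x: 24 wide, 26 mm deep from below; legs 10, roof 16 mm thick. A solid round spigot, 26 mm across, 26 mm high (z 42 to 68 mm), stands on the roof at x = +12 mm, 20 mm from the +x (spigot) end. About 0.1 kg. Origin: centre of the legs' underside; z up.
- saddle_short: Short spigot saddle: same plastic, section and spigot as the long one, but 46 mm long; spigot axis at x = +3 mm, 20 mm from its +x (spigot) end. About 0.07 kg. Origin: centre of the legs' underside; z up.
- saddle_plain: Plain saddle, the same section, 54 mm long, 42 mm high, without spigot. Bystander: leave it. Origin: centre of its underside.
- saddle_long_front (a point): On the long saddle: middle of its spigot end (x = +32 mm), at the height of the channel's roof (26 mm above the leg bottoms); axes as the saddle's.
- saddle_long_back (a point): On the long saddle: middle of the other end (x = -32 mm), same height; axes as the saddle's.
- saddle_short_front (a point): On the short saddle: middle of its spigot end (x = +23 mm), 26 mm above the leg bottoms; axes as the saddle's.
- saddle_short_back (a point): On the short saddle: middle of the other end (x = -23 mm), same height; axes as the saddle's.
- rail: Aluminium feed rail fixed to the table: bar 16 wide, 40 deep, 280 mm long along its 15 degree slope, on two posts and a dark 280 x 90 x 12 mm base. Origin on the table below the bar's middle; +x is the horizontal downhill direction, z up. The bar's flat top is 110 mm above the origin, 146 mm at its uphill and 74 mm at its downhill end.
- stop_face (a point): Middle of the stop's uphill face, level with the rail's top, 68 to 118 mm downhill of the bar's middle along the slope. x points downhill along the slope, y across, z square to the rail's top. The stop is an aluminium block 44 mm wide, 51 mm tall above the rail; it shifts if pushed with more than about 20 N.
- guard_edge (a point): Middle of the uphill edge of the clear guard plate that the stop carries, on its underside: 38 mm uphill of the stop face and 48 mm above the rail's top. The plate is 50 mm wide, 4 mm thick. A seated saddle passes beneath it, fingers do not. Axes as the stop face's.
- bottle: Bystander: upright white plastic bottle, 52 mm in diameter, 100 mm tall. Origin: centre of its base.
- tin: Bystander: upright metal tin, 50 mm in diameter, 70 mm tall. Origin: centre of its base.
There are look-alikes about, which are no part of the job. What is shaped like the saddle_short but orange is not meant.

How it is judged:
By the outcome, as a careful person would: the job done as asked, in the order asked, and still so for the second after the job is handed in, with the robot touching nothing.
It also fails if it takes over 67 s, if anything falls off the work surface, if the arm or the gripper's body presses on something with over 40 N, if the wrist force passes 120 N, or if a joint passes its speed limit or range.

## Working session

There is one attempt and no reset: what is moved stays moved. The work goes in short steps, Python scripts to look and compute and a tool call to move; the robot and the scene stay as the last step left them, time stands still between calls to the robot, and variables do not carry over. Pictures are saved under pics/ and viewed, and the job is handed in when it is done.

Besides the shell and the picture viewer there is one more tool, called after "Request:" as name([rows], argument=value, ...), one row to a line, values as JSON. carry_out: Moves the arm, as the interface text tells. Its arguments: {"type":"object","properties":{"series":{"type":"array","items":{"type":"array","items":{"type":"number"}}},"fingers":{"type":"number"}},"required":["series"]}

```bash
mkdir -p pics; ls; cat > h.py <<'E'
from cell import env
import numpy as np, cv2
def save(p,n): cv2.imwrite('pics/'+n+'.png',p["color"][:,:,::-1])
def K(p):
    f=240/np.tan(np.radians(p["fovy"])/2); return f,p["cx"],p["cy"]
def proj(p,T,X):
    f,cx,cy=K(p); q=np.linalg.inv(T)@np.append(X,1); return np.array([cx+f*q[0]/q[2],cy+f*q[1]/q[2]])
def ray(p,T,u,v,z):
    f,cx,cy=K(p); d=T[:3,:3]@np.array([(u-cx)/f,(v-cy)/f,1]); o=T[:3,3]; return o+d*(z-o[2])/d[2]
E
python3 - <<'E'
from h import *
s=env.state(); print({k:np.round(v,3) for k,v in s.items()})
for c in ["scene","side","wrist"]:
    p=env.read_camera(c); save(p,c+"0"); print(c,p["fovy"],p["cx"],p["cy"],np.round(p.get("T",p.get("mount")),3).tolist(),p["shot"])
    for l in ["saddle_long","saddle_short","saddle_plain","rail","stop_face","guard_edge","bottle","tin"]:
        try: print(l,[(np.round(r["point"]).tolist(),round(r["score"],2)) for r in env.search_frame(l,p)])
        except Exception as e: print(l,e)
E
```

```text
pics
{'t': np.float64(0.0), 'joints': array([-0.106,  0.492,  1.559, -0.   ,  1.092, -0.106]), 'qvel': array([ 0.002, -0.   ,  0.   , -0.001, -0.   , -0.   ]), 'tau': array([-1.0000e-03, -6.1264e+01, -2.5818e+01,  6.9000e-02,  4.8000e-02,
       -0.0000e+00]), 'eef_pos': array([6.24753e+02, 2.50000e-02, 2.14054e+02]), 'tcp_rot': array([-3.14 , -0.   ,  1.571]), 'ft_force': array([ 0.351, -0.025, -0.116]), 'moment': array([-0.011, -0.003, -0.004]), 'opening': np.float64(1.001)}
scene 52.18589157343186 322.838372009169 246.1062417422931 [[0.867, 0.312, -0.39, 893.809], [0.498, -0.507, 0.703, -756.069], [0.022, -0.804, -0.595, 736.117], [0.0, 0.0, 0.0, 1.0]] 1
saddle_long [([494.0, -356.0, 39.0], 0.93)]
saddle_short [([451.0, -127.0, 43.0], 0.76), ([378.0, 2.0, 34.0], 0.65), ([364.0, -93.0, 43.0], 0.6), ([360.0, -219.0, 45.0], 0.57)]
saddle_plain [([619.0, -164.0, 36.0], 0.84)]
rail [([520.0, 89.0, 12.0], 0.98)]
stop_face [([501.0, 216.0, 102.0], 0.91)]
guard_edge [([510.0, 210.0, 102.0], 0.66), ([492.0, -356.0, 38.0], 0.3)]
bottle [([451.0, -124.0, 42.0], 0.69)]
tin [([464.0, -279.0, 5
[... 458 characters left out ...]
l [([503.0, 118.0, 20.0], 0.61)]
stop_face [([483.0, 215.0, 109.0], 0.68)]
guard_edge [([477.0, 210.0, 112.0], 0.71)]
bottle [([669.0, -323.0, 53.0], 0.62), ([445.0, -120.0, 39.0], 0.53)]
tin [([448.0, -276.0, 53.0], 0.72), ([667.0, -321.0, 56.0], 0.6)]
wrist 67.47375834015487 318.1409814316735 235.7863625226281 [[0.001, -0.965, -0.261, 72.815], [1.0, 0.001, -0.0, 0.922], [0.0, -0.261, 0.965, -170.218], [0.0, 0.0, 0.0, 1.0]] 3
saddle_long []
saddle_short [([374.0, -65.0, 37.0], 0.92), ([378.0, 18.0, 42.0], 0.9), ([455.0, -95.0, 44.0], 0.61)]
saddle_plain [([622.0, -162.0, 44.0], 0.91)]
rail [([528.0, 100.0, 13.0], 0.85)]
stop_face []
guard_edge []
bottle []
tin [([453.0, -96.0, 36.0], 0.37)]
```

View pics/scene0.png

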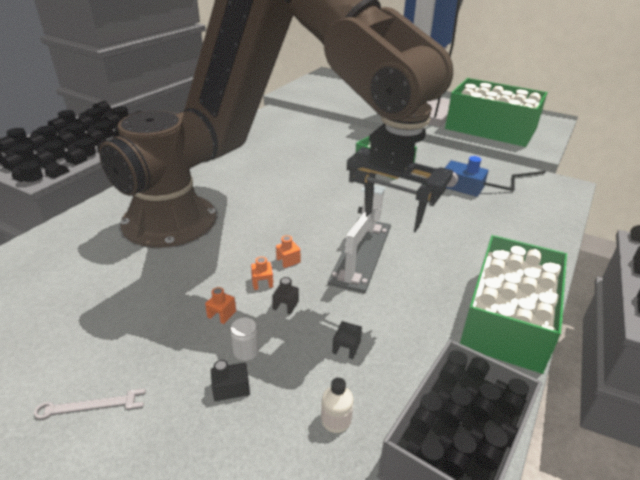

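View pics/side0.png

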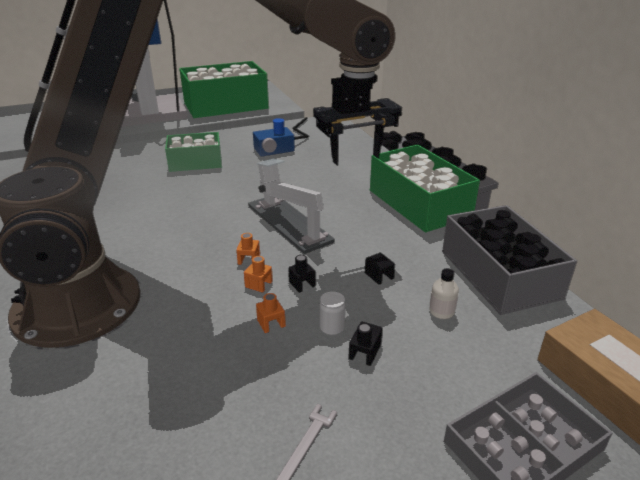

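View pics/wrist0.png

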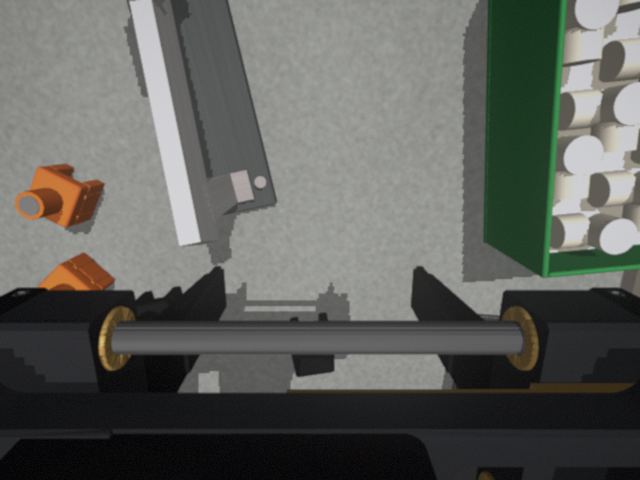

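```bash
python3 - <<'E'
import cv2, numpy as np
a=cv2.imread('pics/scene0.png');b=cv2.imread('pics/side0.png')
r=lambda im,x0,y0,w,h:cv2.resize(im[y0:y0+h,x0:x0+w],(400,300),interpolation=cv2.INTER_CUBIC)
o=np.vstack([np.hstack([r(a,300,185,160,120),r(b,220,145,160,120)]),np.hstack([r(a,190,265,180,135),r(b,280,235,180,135)])])
cv2.imwrite('pics/c1.png',o)
E
```

```text
(no output)
```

View pics/c1.png

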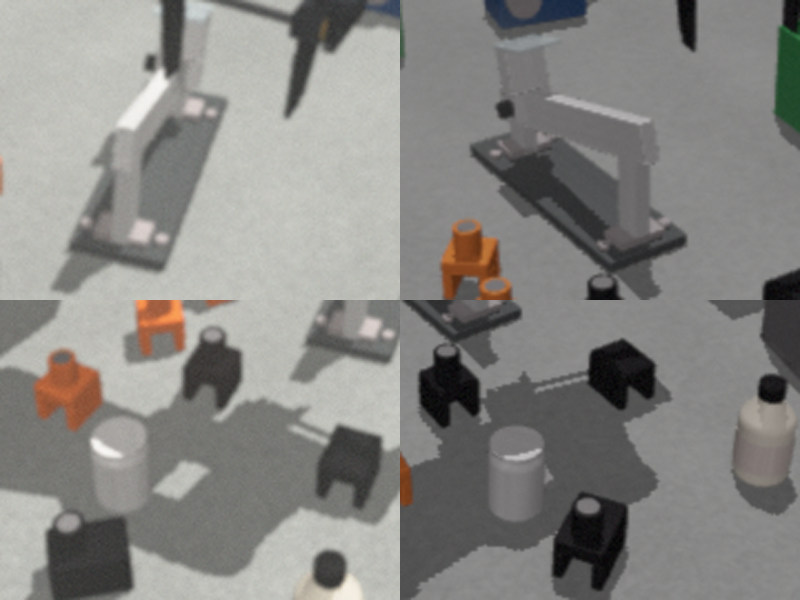

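Request:
carry_out([
  [-0.03,-0.02,0.03,0,0,0],
  [-0.03,-0.02,0.03,0,0,0],
  [-0.03,-0.02,0.03,0,0,0],
  [-0.03,-0.01,0.01,0,0,0],
  [0,0,0,0,0,0],
  [0,0,0,0,0,0],
])

```text
t: 1.95
eef_pos: [505.0, -70.2, 315.2]
tcp_rot: [3.14, 0.0, 1.57]
ft_force: [-0.8, 0.5, -0.8]
opening: 1.0
```

```bash
cat >> h.py <<'E'
from scipy.spatial.transform import Rotation as R
def wrist(n):
    s=env.state(); T=np.eye(4); T[:3,:3]=R.from_euler('xyz',s["tcp_rot"]).as_matrix(); T[:3,3]=s["eef_pos"]
    p=env.read_camera("wrist"); save(p,n); TT=T@p["mount"]; np.savez('pics/'+n+'.npz',T=TT,fovy=p["fovy"],cx=p["cx"],cy=p["cy"])
    print(s["t"],np.round(s["eef_pos"],1),np.round(s["tcp_rot"],3),np.round(s["ft_force"],1)); return p,TT
def load(n):
    d=np.load('pics/'+n+'.npz'); return d,d["T"]
E
python3 -c "
from h import *
wrist('w1')"
```

```text
1.95 [505.  -70.2 315.2] [3.14 0.   1.57] [-0.8  0.5 -0.8]
```

View pics/w1.png

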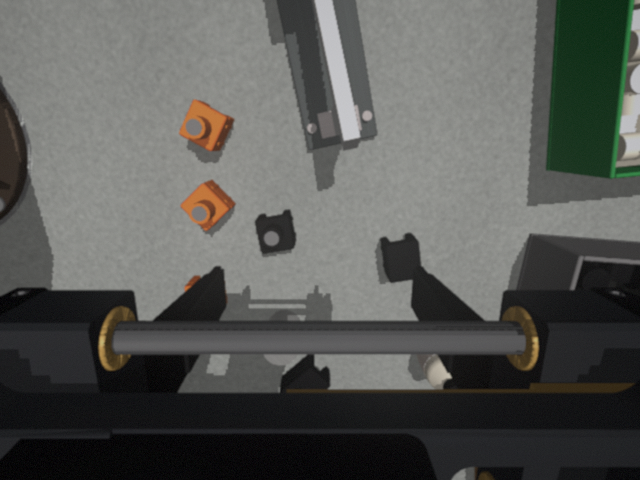

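Request:
carry_out([
  [-0.01,-0.04,0.0,0,0,0],
  [-0.01,-0.04,0.0,0,0,0],
  [-0.01,-0.04,0,0,0,0],
  [-0.01,-0.04,0,0,0,0],
  [0,-0.04,0,0,0,0],
  [0,0,0,0,0,0],
  [0,0,0,0,0,0],
])

```text
t: 2.7
eef_pos: [465.5, -270.3, 313.3]
tcp_rot: [-3.14, -0.002, 1.57]
ft_force: [0.3, 0.4, -0.4]
opening: 1.005
```

```bash
python3 -c "
from h import *
wrist('w2')"
```

```text
2.7 [ 465.5 -270.3  313.3] [-3.14e+00 -2.00e-03  1.57e+00] [ 0.3  0.4 -0.4]
```

View pics/w2.png

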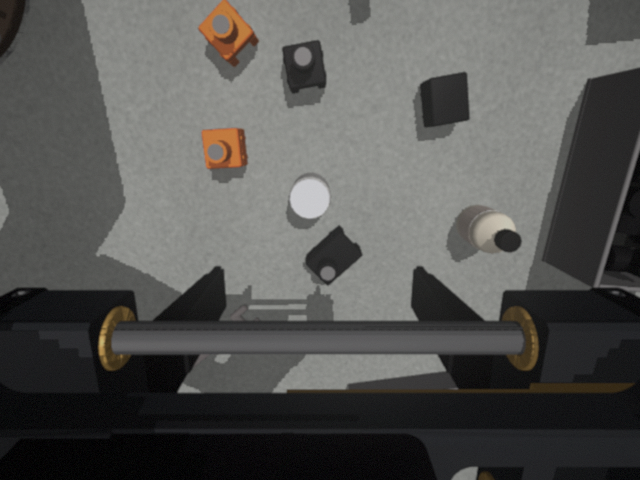

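Request:
carry_out([
  [0,-0.04,0.0,0,0,0],
  [0,-0.04,0.0,0,0,0],
  [0,-0.04,0,0,0,0],
  [0,-0.04,0,0,0,0],
  [0,-0.04,0,0,0,0],
  [0,0,0,0,0,0],
  [0,0,0,0,0,0],
])

```text
t: 3.45
eef_pos: [465.7, -469.2, 313.8]
tcp_rot: [-3.141, -0.001, 1.571]
ft_force: [-0.0, -0.3, 0.7]
opening: 0.996
```

```bash
python3 -c "
from h import *
wrist('w3')"
```

```text
3.45 [ 465.7 -469.2  313.8] [-3.141e+00 -1.000e-03  1.571e+00] [-0.  -0.3  0.7]
```

View pics/w3.png

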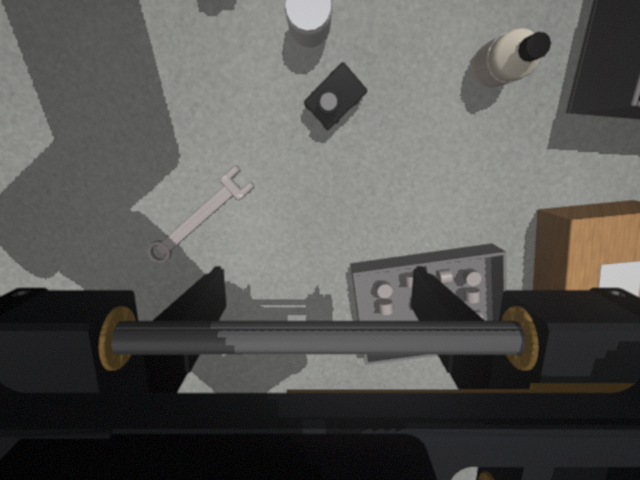

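```bash
python3 - <<'E'
import cv2, numpy as np
def r(n,x0,y0,w,h):
    im=cv2.imread(f'pics/{n}.png'); return cv2.resize(im[y0:y0+h,x0:x0+w],(400,300),interpolation=cv2.INTER_CUBIC)
g=lambda i:cv2.convertScaleAbs(i,alpha=2.2,beta=20)
o=np.vstack([np.hstack([g(r('w3',290,50,100,75)),g(r('w2',255,30,100,75))]),np.hstack([g(r('w1',225,195,100,75)),r('w1',240,0,200,150)])])
cv2.imwrite('pics/c2.png',o)
E
```

```text
(no output)
```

View pics/c2.png

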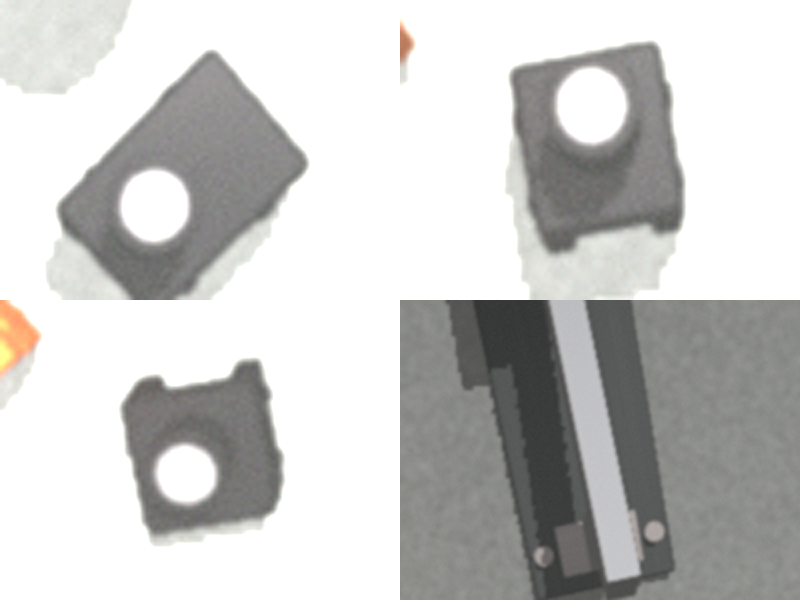

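```bash
python3 - <<'E'
from h import *
def P(n,pts,z):
    d,T=load(n); return [np.round(ray(d,T,u,v,z)[:2],1) for u,v in pts]
print("long roof",P('w3',[(342.5,63),(366.2,90.5),(305,102)],42),"spig",P('w3',[(328.7,101.2)],68))
print("short roof w2",P('w2',[(283.8,47),(318.8,40.8),(325.5,83.7),(291.3,88.8)],42),"spig",P('w2',[(302.8,56.3)],68))
print("short roof w1",P('w1',[(263.7,252.5),(294.5,247.5),(256.8,222)],42),"spig",P('w1',[(271.5,238.5)],68))
print("rail top end",P('w1',[(343.5,140),(359,136)],146),"row0 z100",P('w1',[(315,0),(331.5,0)],100),"base corners",P('w1',[(668-400,0)],12))
E
```

```text
long roof [array([ 493.6, -313.5]), array([ 521.4, -342.5]), array([ 451., -355.])] spig [array([ 477.8, -356.6])]
short roof w2 [array([427.6, -98.3]), array([466.7, -92.1]), array([ 474.3, -136.4]), array([ 435.1, -141.8])] spig [array([ 449.8, -113.1])]
short roof w1 [array([ 435.8, -139.6]), array([ 475.8, -132.9]), array([428.7, -99.1])] spig [array([ 450. , -113.6])]
rail top end [array([529.3,   1.4]), array([543.3,   5. ])] row0 z100 [array([503.2, 128.9]), array([518.8, 128.9])] base corners [array([448.2, 157.7])]
```

Request:
carry_out([
  [0.003,0.025,-0.04,0,0,-1],
  [0.003,0.025,-0.04,0,0,-1],
  [0.003,0.025,-0.04,0,0,-1],
  [0.002,0.025,-0.04,0,0,-1],
  [0.002,0.013,-0.04,0,0,0],
  [0,0,-0.02,0,0,0],
  [0,0,-0.02,0,0,0],
  [0,0,-0.015,0,0,0],
  [0,0,-0.015,0,0,0],
  [0,0,0,0,0,0],
])

```text
t: 4.5
eef_pos: [477.9, -354.9, 43.7]
tcp_rot: [-3.14, -0.002, 1.503]
ft_force: [0.5, -0.2, -0.1]
opening: 0.997
```

```bash
python3 - <<'E'
from h import *
s=env.state();print(s["t"],s["eef_pos"],s["tcp_rot"],s["ft_force"],s["joints"])
a=env.read_camera("scene")["color"];b=env.read_camera("side")["color"]
f=lambda i,x,y:cv2.resize(i[y:y+120,x:x+160],(400,300))
cv2.imwrite('pics/g1.png',np.hstack([f(a,150,310),f(b,290,270)])[:,:,::-1])
E
```

```text
4.5 [ 477.92605788 -354.88562243   43.681771  ] [-3.13983992e+00 -1.62572650e-03  1.50278652e+00] [ 0.50646114 -0.22316558 -0.08993195] [-7.49722568e-01  6.64549825e-01  1.78120912e+00  2.45668551e-04
  6.98219115e-01 -6.81902550e-01]
```

View pics/g1.png

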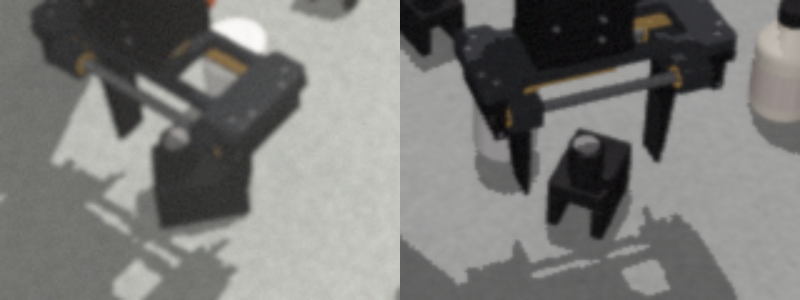

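Request:
carry_out([
  [0,0,0,0,0,0],
  [0,0,0,0,0,0],
  [0,0,0,0,0,0],
  [0,0,0,0,0,0],
  [0,0,0,0,0,0],
  [0,0,0,0,0,0],
], fingers=0.1)

```text
t: 5.2
eef_pos: [478.0, -357.0, 44.7]
tcp_rot: [3.141, 0.0, 1.501]
ft_force: [-0.8, -0.3, -0.2]
opening: 0.553
```

Request:
carry_out([
  [0,0,0.02,0,0,0],
  [0,0,0.03,0,0,0],
  [0,0,0.04,0,0,0],
  [0,0,0.04,0,0,0],
  [0,0,0.04,0,0,0],
  [0,0,0.03,0,0,0],
  [0,0,0.0,0,0,0],
])

```text
t: 5.9
eef_pos: [479.0, -357.8, 249.0]
tcp_rot: [3.136, 0.004, 1.501]
ft_force: [0.4, 0.1, -0.3]
opening: 0.104
```

```bash
python3 - <<'E'
from h import *
wrist('w4')
a=env.read_camera("scene")["color"];b=env.read_camera("side")["color"]
f=lambda i,x,y:cv2.resize(i[y:y+120,x:x+160],(400,300))
cv2.imwrite('pics/g2.png',np.vstack([np.hstack([f(a,150,230),f(b,290,190)]),np.hstack([f(a,330,170),f(b,200,145)])])[:,:,::-1])
E
```

```text
5.9 [ 479.  -357.8  249. ] [3.136 0.004 1.501] [ 0.4  0.1 -0.3]
```

View pics/g2.png

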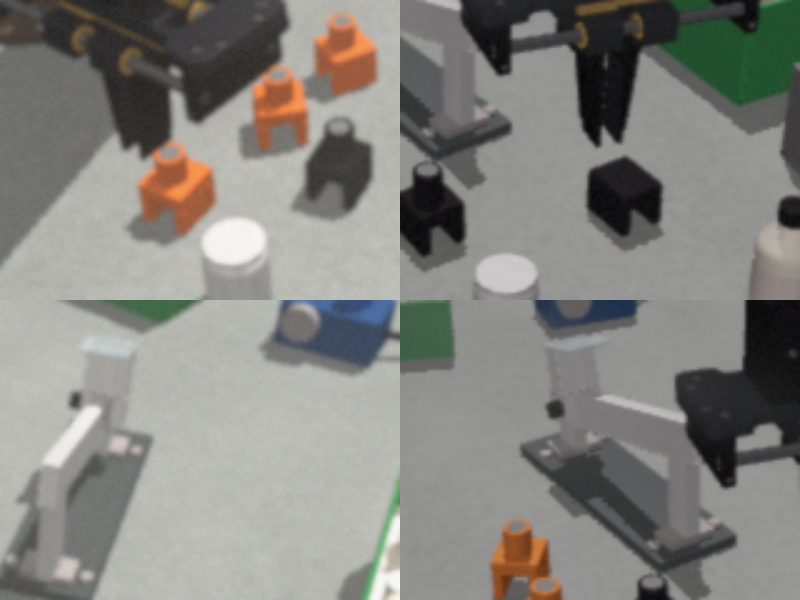

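Request:
carry_out([
  [0,0,-0.02,0,0,0],
  [0,0,-0.02,0,0,0],
  [0,0,-0.02,0,0,0],
  [0,0,-0.02,0,0,0],
  [0,0,-0.02,0,0,0],
  [0,0,-0.02,0,0,0],
  [0,0,0.0,0,0,0],
], fingers=0.6)

```text
t: 6.75
eef_pos: [476.6, -355.8, 120.9]
tcp_rot: [-3.136, -0.004, 1.501]
ft_force: [-0.2, -0.0, -0.0]
opening: 0.587
```

```bash
python3 - <<'E'
from h import *
s=env.state();print(s["t"],s["eef_pos"],s["opening"])
a=env.read_camera("scene")["color"];b=env.read_camera("side")["color"]
f=lambda i,x,y:cv2.resize(i[y:y+120,x:x+160],(400,300))
cv2.imwrite('pics/g3.png',np.hstack([f(a,150,310),f(b,290,270)])[:,:,::-1])
E
```

```text
6.75 [ 476.59860834 -355.75369236  120.93467998] 0.586707578192212
```

View pics/g3.png

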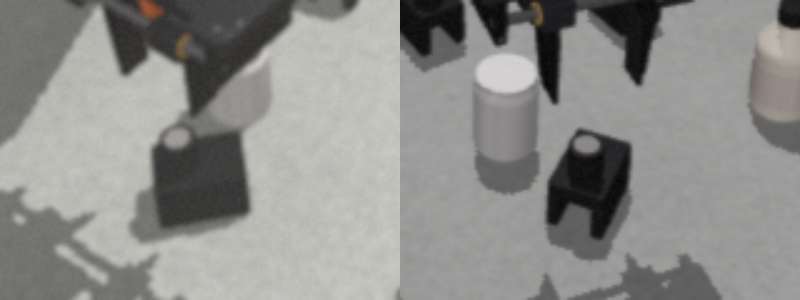

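Request:
carry_out([
  [0,0,-0.025,0,0,0],
  [0,0,-0.025,0,0,0],
  [0,0,-0.02,0,0,0],
  [0,0,-0.01,0,0,0],
  [0,0,0,0,0,0],
])

```text
t: 7.35
eef_pos: [477.9, -356.9, 44.2]
tcp_rot: [-3.141, -0.001, 1.501]
ft_force: [0.3, -0.3, -0.1]
opening: 0.6
```

Request:
carry_out([
  [0,0,0,0,0,0],
  [0,0,0,0,0,0],
  [0,0,0,0,0,0],
  [0,0,0,0,0,0],
  [0,0,0,0,0,0],
  [0,0,0,0,0,0],
  [0,0,0,0,0,0],
], fingers=0.1)

```text
t: 8.05
eef_pos: [478.1, -357.0, 45.1]
tcp_rot: [3.141, 0.0, 1.501]
ft_force: [-2.1, 1.3, 6.1]
opening: 0.265
```

```bash
python3 - <<'E'
from h import *
s=env.state();print(s["t"],s["eef_pos"],s["opening"],s["ft_force"])
E
```

```text
8.05 [ 478.09158165 -357.04197564   45.08500189] 0.2653765890163007 [-2.1118531   1.29435667  6.05677599]
```

Request:
carry_out([
  [0,0,0.02,0,0,0],
  [0,0,0.04,0,0,0],
  [0,0,0.05,0,0,0],
  [0,0.02,0.05,0,0,0],
  [0,0.04,0.05,0,0,0],
  [0.004,0.045,0.025,0,0,0],
  [0.004,0.045,0,0,0,0],
  [0.004,0.045,0,0,0,0],
  [0.004,0.045,0,0,0,0],
  [0.004,0.045,0,0,0,0],
  [0.002,0.045,0,0,0,0],
  [0,0.045,0,0,0,0],
])

```text
t: 9.25
eef_pos: [499.7, 8.2, 264.3]
tcp_rot: [3.141, -0.0, 1.501]
ft_force: [0.7, -0.4, -0.6]
opening: 0.27
```

Request:
carry_out([
  [0,0.04,0,0,0,0],
  [0,0.03,0,0,0,0],
  [0,0.002,0,0,0,0],
  [0,0,0,0,0,0],
  [0,0,0,0,0,0],
])

```text
t: 9.75
eef_pos: [499.9, 77.8, 264.2]
tcp_rot: [-3.141, 0.0, 1.501]
ft_force: [0.7, -0.3, -1.0]
opening: 0.267
```

```bash
python3 - <<'E'
from h import *
p,T=wrist('w5'); print(env.state()["opening"])
for l in ["stop_face","guard_edge","saddle_long","rail"]: print(l,[(np.round(r["point"]).tolist(),round(r["score"],2)) for r in env.search_frame(l,p)])
p=env.read_camera("scene");save(p,"s5")
E
```

```text
9.75 [499.9  77.8 264.2] [-3.141  0.     1.501] [ 0.7 -0.3 -1. ]
0.2682024741001253
stop_face [([494.0, 216.0, 140.0], 0.65)]
guard_edge [([490.0, 217.0, 143.0], 0.68)]
saddle_long [([505.0, 93.0, 264.0], 0.69), ([488.0, 216.0, 145.0], 0.25)]
rail [([499.0, 190.0, 7.0], 0.58)]
```

View pics/w5.png

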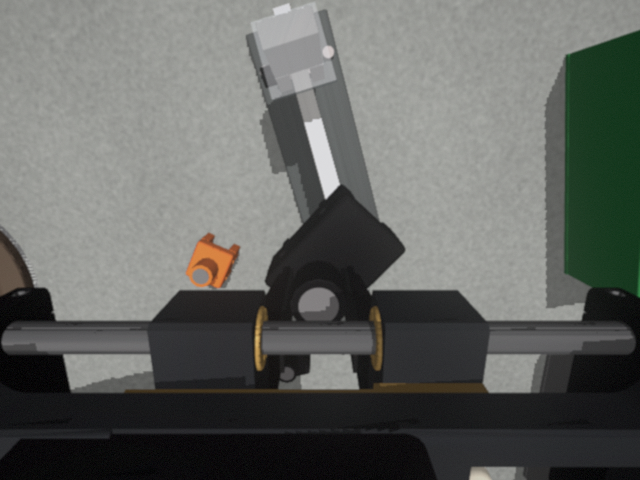

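View pics/s5.png

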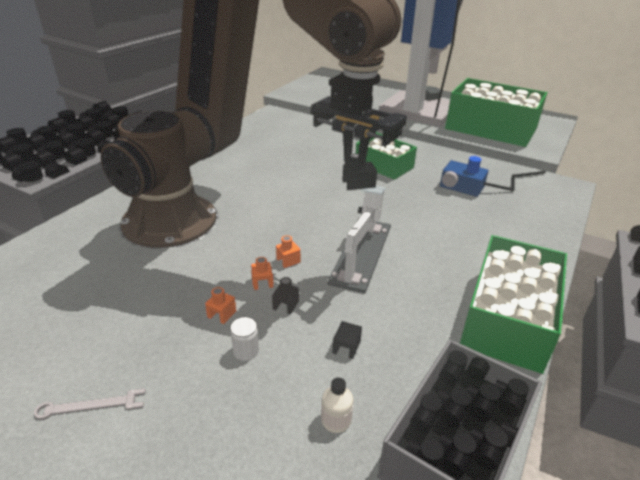

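```bash
python3 - <<'E'
import cv2
im=cv2.imread('pics/w5.png')[0:120,220:380]; cv2.imwrite('pics/c5.png',cv2.resize(im,(800,600),interpolation=cv2.INTER_CUBIC))
E
```

```text
(no output)
```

View pics/c5.png

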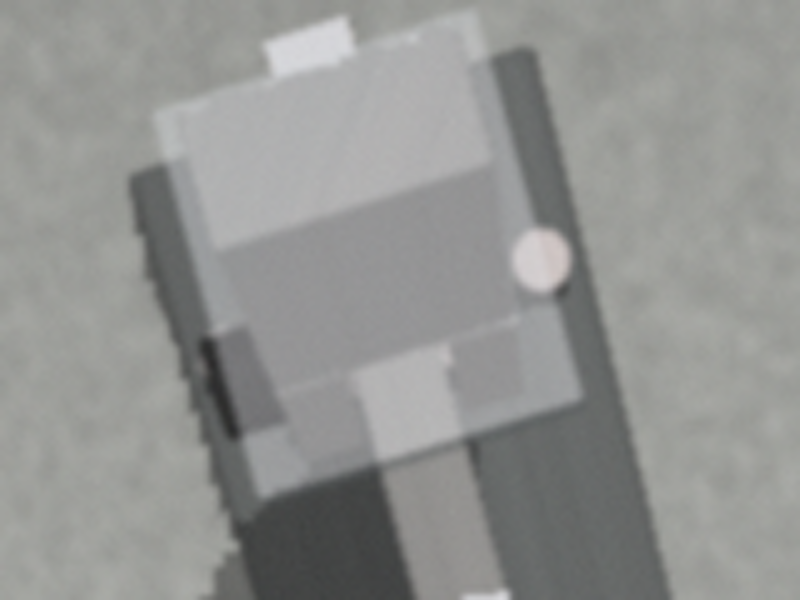

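```bash
cat > rail.py <<'E'
from h import *
from scipy.optimize import least_squares
c,s=np.cos(np.radians(15)),np.sin(np.radians(15))
def pt(q,x,y,n):  # x along slope from middle, n normal
    X=x*c+n*s; ca,sa=np.cos(q[2]),np.sin(q[2])
    return np.array([q[0]+X*ca-y*sa,q[1]+X*sa+y*ca,110-x*s+n*c])
E
python3 - <<'E'
from rail import *
obs=[('w1',-140,8,0,0,343.5,140),('w1',-140,-8,0,0,359,136),
('w5',0,22,51,1,263.6,49.6),('w5',0,-22,51,1,318.4,32),('w5',0,8,0,1,291,74),('w5',0,-8,0,1,310,69),('w5',-38,25,50,1,272.4,100),('w5',-38,-25,50,1,336.6,79.6)]
C={n:load(n) for n in('w1','w5')}
f=lambda q:np.concatenate([proj(*C[n],pt(q,x+k*q[3],y,m))-[u,v] for n,x,y,m,k,u,v in obs])
r=least_squares(f,[512,135,1.78,90]);print(r.x,np.degrees(r.x[2]),np.round(r.fun,1));np.save('q.npy',r.x)
q=r.x
# spigot grip: saddle origin on rail: n=-26 ; TCP at saddle z=45 (n=19), saddle x=12
for D in (92,): # saddle centre uphill of the stop
    for n in (19,40,80): print(D,n,np.round(pt(q,q[3]-D+12,0,n),1))
print("stop",np.round(pt(q,q[3],0,0),1))
E
```

```text
[508.74056553 135.55445262   1.7764484   77.58896766] 101.78299610816181 [-0.8 -0.1  1.   0.2 -0.7 -0.1  1.3 -0.4 -0.1 -0.1 -1.8 -0.5  0.3  0.1
  0.6  1. ]
92 19 [508.2 138.1 129. ]
92 40 [507.1 143.4 149.3]
92 80 [505.  153.5 187.9]
stop [493.4 208.9  89.9]
```

Request:
carry_out([
  [0,0.01,0,0,0,-8.15],
  [0,0.01,0,0,0,-8.15],
  [0,0.01,0,0,0,-8.15],
  [0,0.01,0,0,0,-8.15],
  [0,0.01,0,0,0,-8.15],
  [0,0.01,0,0,0,-8.15],
  [0,0.01,0,0,0,-8.15],
  [0,0.005,0,0,0,-8.15],
  [0.005,0,0,0,0,-8.15],
  [0,0,0,0,0,-8.15],
  [0,0,0,0,0,-8.15],
  [0,0,0,0,0,-8.15],
])

```text
t: 11.25
eef_pos: [505.0, 153.1, 264.3]
tcp_rot: [3.141, 0.0, -0.212]
ft_force: [0.4, 0.9, -0.6]
opening: 0.268
```

Request:
carry_out([
  [0,0,-0.01,0,0,-8.1],
  [0,0,-0.01,0,0,-8.1],
  [0,0,-0.01,0,0,-8.1],
  [0,0,0,-7.35,-1.53,0],
  [0,0,0,-7.35,-1.53,0],
  [0,0,0,0,0,0],
  [0,0,0,0,0,0],
  [0,0,0,0,0,0],
])

```text
t: 12.05
eef_pos: [504.9, 153.1, 234.4]
tcp_rot: [2.965, -0.191, -0.614]
ft_force: [0.4, -0.7, -0.4]
opening: 0.271
```

```bash
python3 - <<'E'
from rail import *
p,T=wrist('w6'); q=np.load('q.npy'); s=env.state(); print(s["joints"],s["opening"])
Rt=R.from_euler('xyz',s["tcp_rot"]); n=pt(q,0,0,1)-pt(q,0,0,0); print("tool -z vs n",-Rt.as_matrix()[:,2],n)
p=env.read_camera("scene");p2=env.read_camera("side")
f=lambda i,x,y:cv2.resize(i[y:y+120,x:x+160],(400,300))
cv2.imwrite('pics/g6.png',np.hstack([f(p["color"],300,150),f(p2["color"],200,110)])[:,:,::-1])
E
```

```text
12.05 [504.9 153.1 234.4] [ 2.965 -0.191 -0.614] [ 0.4 -0.7 -0.4]
[ 0.300897    0.35661963  1.75748101 -0.29582228  1.07202114  2.65097758] 0.26609310103847783
tool -z vs n [-0.05219479  0.25185587  0.96635621] [-0.05285228  0.25336522  0.96592583]
```

View pics/g6.png

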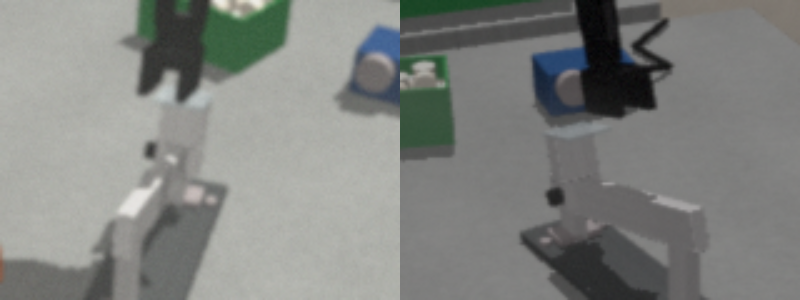

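View pics/w6.png

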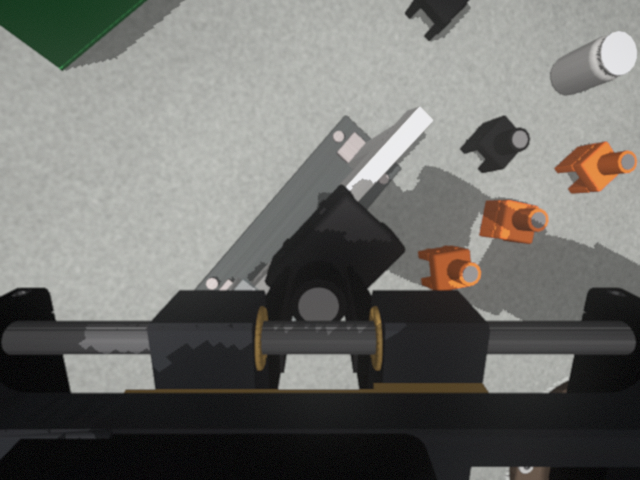

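```bash
python3 - <<'E'
from rail import *
q=np.load('q.npy'); d,T=load('w6')
o=pt(q,0,0,0); B=np.array([pt(q,*e)-o for e in np.eye(3)]).T
loc=lambda X:B.T@(X-o)
tcp=np.array([504.9,153.1,234.4]); lt=loc(tcp); print("tcp rail frame",lt, "stop at",q[3])
f,cx,cy=K(d)
def rp(u,v,n):
    dv=B.T@(T[:3,:3]@np.array([(u-cx)/f,(v-cy)/f,1])); ol=loc(T[:3,3]); return ol+dv*(n-ol[2])/dv[2]
for u,v in [(342,187),(405,248),(267,280)]: print(np.round(rp(u,v,lt[2]-3),1))
print("rail end",[np.round(rp(u,v,0),1) for u,v in[(421,107),(433,119),(349,182)]])
E
```

```text
tcp rail frame [-14.84897156   0.17673928 124.8095869 ] stop at 77.58896766443327
[-60.9 -26.2 121.8]
[-59.7  18.3 121.8]
[ 1.000e-01 -2.210e+01  1.218e+02]
rail end [array([-140.7,   -6.5,    0. ]), array([-140.9,    6.9,    0. ]), array([-61.3,  -8.1,   0. ])]
```

Request:
carry_out([
  [0.0012,-0.0072,-0.0175,0,0,0],
  [0.0012,-0.0072,-0.0175,0,0,0],
  [0.0012,-0.0072,-0.0175,0,0,0],
  [0.0012,-0.0072,-0.0175,0,0,0],
  [0,0,0,0,0,0],
  [0,0,0,0,0,0],
])

```text
t: 12.8
eef_pos: [509.9, 124.4, 164.8]
tcp_rot: [2.964, -0.193, -0.614]
ft_force: [-0.6, -0.1, -0.2]
opening: 0.267
```

```bash
cat >> rail.py <<'E'
q=np.load('q.npy')
o=pt(q,0,0,0); B=np.array([pt(q,*e)-o for e in np.eye(3)]).T
loc=lambda X:B.T@(np.asarray(X)-o)
def st():
    s=env.state(); print("t",round(s["t"],2),"tcp rail",np.round(loc(s["eef_pos"]),1),"stop",round(q[3],1),"F rail",np.round(B.T@s["ft_force"],1),"open",round(s["opening"],3),"q6",round(s["joints"][5],3))
def two(n,x=300,y=150,x2=200,y2=110):
    p=env.read_camera("scene");p2=env.read_camera("side")
    f=lambda i,x,y:cv2.resize(i[y:y+120,x:x+160],(400,300),interpolation=cv2.INTER_CUBIC)
    cv2.imwrite('pics/'+n+'.png',np.hstack([f(p["color"],x,y),f(p2["color"],x2,y2)])[:,:,::-1])
E
python3 -c "
from rail import *
st(); two('g7'); wrist('w7')"
```

```text
t 12.8 tcp rail [-25.    1.1  50. ] stop 77.6 F rail [ 0.1  0.6 -0.2] open 0.267 q6 2.667
12.9 [510.1 124.8 165.3] [ 2.965 -0.194 -0.613] [ 0.3  0.2 -1.3]
```

View pics/g7.png

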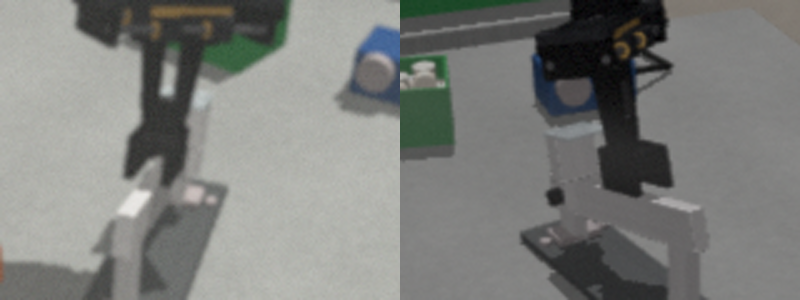

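View pics/w7.png

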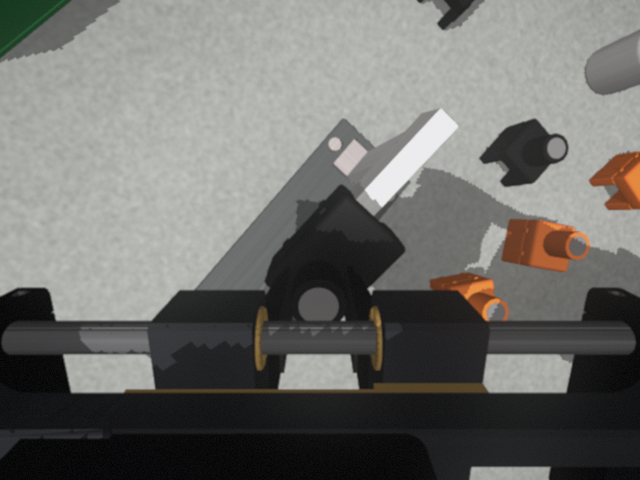

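Request:
carry_out([
  [0.0002,-0.001,-0.0039,0,0,0],
  [0.0002,-0.001,-0.0039,0,0,0],
  [0.0002,-0.001,-0.0039,0,0,0],
  [0,0,0,0,0,0],
  [0,0,0,0,0,0],
])

```text
t: 13.45
eef_pos: [510.3, 121.6, 152.5]
tcp_rot: [2.963, -0.193, -0.613]
ft_force: [0.6, -0.1, -0.7]
opening: 0.267
```

```bash
python3 -c "
from rail import *
st(); two('g8')"
```

```text
t 13.45 tcp rail [-24.5   1.4  37.4] stop 77.6 F rail [-0.  -0.6 -0.8] open 0.267 q6 2.675
```

View pics/g8.png

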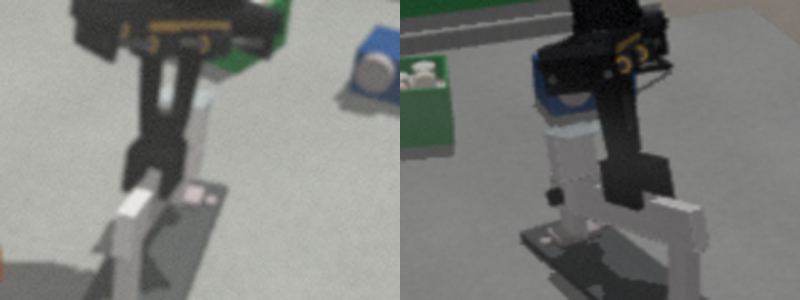

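Request:
carry_out([
  [0.0008,-0.0038,0.001,0,0,0],
  [0.0008,-0.0038,0.001,0,0,0],
  [0.0008,-0.0038,0.001,0,0,0],
  [0.0002,-0.001,-0.0039,0,0,0],
  [0.0002,-0.001,-0.0039,0,0,0],
  [0.0002,-0.001,-0.0039,0,0,0],
  [0,0,0,0,0,0],
  [0,0,0,0,0,0],
])

```text
t: 14.35
eef_pos: [513.2, 107.2, 143.7]
tcp_rot: [2.963, -0.193, -0.613]
ft_force: [0.5, -0.4, -0.9]
opening: 0.269
```

```bash
python3 -c "
from rail import *
st()"
```

```text
t 14.35 tcp rail [-36.4   1.4  25.2] stop 77.6 F rail [-0.2 -0.4 -1. ] open 0.269 q6 2.66
```

Request:
carry_out([
  [0.0001,-0.0005,-0.0019,0,0,0],
  [0.0001,-0.0005,-0.0019,0,0,0],
  [0,0,0,0,0,0],
])

```text
t: 14.65
eef_pos: [513.4, 106.1, 139.9]
tcp_rot: [2.963, -0.193, -0.613]
ft_force: [0.0, -0.6, -0.7]
opening: 0.268
```

Request:
carry_out([
  [5e-05,-0.00025,-0.001,0,0,0],
  [0,0,0,0,0,0],
])

```text
t: 14.85
eef_pos: [513.5, 105.9, 139.1]
tcp_rot: [2.963, -0.193, -0.613]
ft_force: [-0.9, 0.7, -0.4]
opening: 0.268
```

Request:
carry_out([
  [5e-05,-0.00025,-0.001,0,0,0],
  [0,0,0,0,0,0],
])

```text
t: 15.05
eef_pos: [513.5, 105.7, 138.1]
tcp_rot: [2.963, -0.193, -0.613]
ft_force: [0.4, 0.8, 0.2]
opening: 0.266
```

```bash
python3 -c "
from rail import *
st();two('g9')"
```

```text
t 15.05 tcp rail [-36.4   1.4  19.3] stop 77.6 F rail [ 0.6 -0.5  0.4] open 0.266 q6 2.664
```

View pics/g9.png

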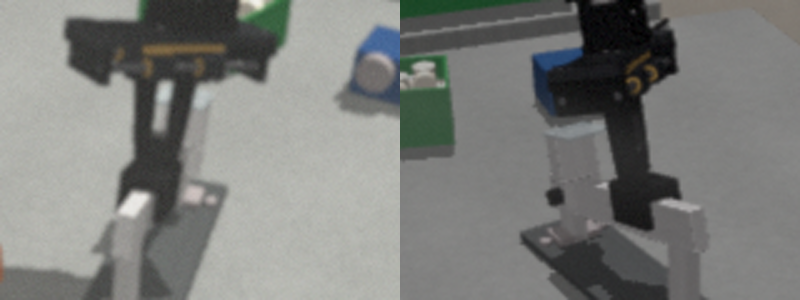

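Nearly seated; feel for contact in 1 mm steps.

Request:
carry_out([
  [5e-05,-0.00025,-0.001,0,0,0],
  [0,0,0,0,0,0],
])

```text
t: 15.35
eef_pos: [513.7, 105.6, 137.8]
tcp_rot: [2.964, -0.194, -0.613]
ft_force: [-2.9, 2.1, 7.7]
opening: 0.271
```

Request:
carry_out([
  [5e-05,-0.00025,-0.001,0,0,0],
  [0,0,0,0,0,0],
])

```text
t: 15.55
eef_pos: [513.8, 105.6, 137.7]
tcp_rot: [2.965, -0.195, -0.613]
ft_force: [-6.9, 4.8, 20.3]
opening: 0.267
```

Request:
carry_out([
  [-5e-05,0.00025,0.0012,0,0,0],
  [0,0,0,0,0,0],
])

```text
t: 15.75
eef_pos: [513.8, 105.6, 137.8]
tcp_rot: [2.964, -0.194, -0.613]
ft_force: [-3.0, 2.1, 7.8]
opening: 0.266
```

Request:
carry_out([
  [0,0,0,0,0,0],
  [0,0,0,0,0,0],
  [0,0,0,0,0,0],
  [0,0,0,0,0,0],
], fingers=0.34)

```text
t: 16.15
eef_pos: [513.6, 105.4, 137.1]
tcp_rot: [2.963, -0.193, -0.613]
ft_force: [0.1, 0.1, -0.4]
opening: 0.338
```

```bash
python3 -c "
from rail import *
st();two('g10');wrist('w10')"
```

```text
t 16.15 tcp rail [-36.5   1.4  18.3] stop 77.6 F rail [ 0.2 -0.1 -0.4] open 0.338 q6 2.664
16.25 [513.6 105.4 137.2] [ 2.963 -0.193 -0.613] [0.2 0.4 0.3]
```

View pics/g10.png

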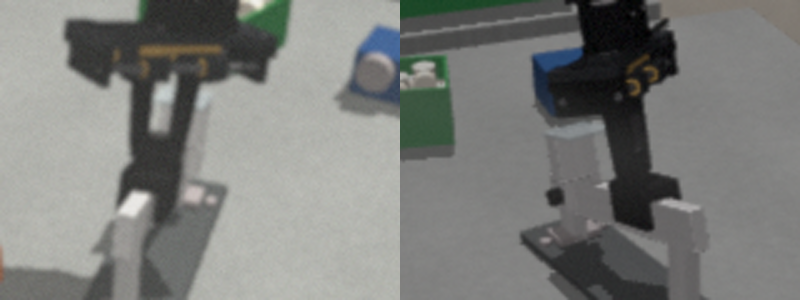

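View pics/w10.png

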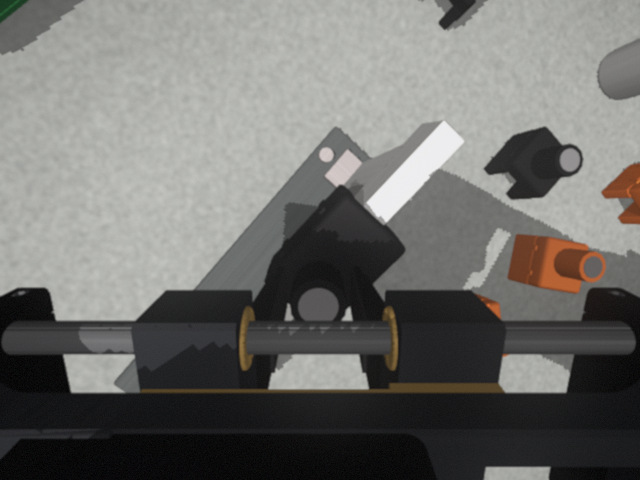

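Request:
carry_out([
  [-0.0005,0.0024,0.009,0,0,0],
  [-0.001,0.0048,0.018,0,0,0],
  [-0.001,0.0048,0.018,0,0,0],
  [0,0,0,0,0,0],
  [0,0,0,0,0,0],
], fingers=0.36)

```text
t: 16.8
eef_pos: [511.1, 117.5, 182.6]
tcp_rot: [2.964, -0.194, -0.613]
ft_force: [-0.8, -0.4, 0.6]
opening: 0.36
```

Request:
carry_out([
  [0.0011,-0.0054,0.0015,-0.43,2.06,7.84],
  [0.0011,-0.0054,0.0015,-0.43,2.06,7.84],
  [0.0011,-0.0054,0.0015,-0.43,2.06,7.84],
  [0.0011,-0.0054,0.0015,-0.43,2.06,7.84],
  [0.0011,-0.0054,0.0015,-0.43,2.06,7.84],
  [0.0011,-0.0054,0.0015,-0.43,2.06,7.84],
  [0.0011,-0.0054,0.0015,-0.43,2.06,7.84],
  [0.0011,-0.0054,0.0015,-0.43,2.06,7.84],
  [0.0011,-0.0054,0.0015,-0.43,2.06,7.84],
  [0.0011,-0.0054,0.0015,-0.43,2.06,7.84],
  [0.0011,-0.0054,0.0015,-0.43,2.06,7.84],
  [0.0011,-0.0054,0.0015,-0.43,2.06,7.84],
], fingers=0)

```text
t: 18.0
eef_pos: [524.0, 52.2, 199.4]
tcp_rot: [2.971, 0.201, 1.059]
ft_force: [0.1, 1.1, 0.0]
opening: 0.008
```

Request:
carry_out([
  [0,0,0,-0.43,2.06,7.84],
  [0,0,0,-0.43,2.06,7.84],
  [0,0,0,-0.43,2.06,7.84],
  [0,0,0,-0.43,2.06,7.84],
  [0,0,0,-0.43,2.06,7.84],
  [0,0,0,0,0,0],
  [0,0,0,0,0,0],
])

```text
t: 18.7
eef_pos: [524.1, 52.5, 199.8]
tcp_rot: [-3.141, 0.262, 1.774]
ft_force: [-0.0, 0.1, 0.2]
opening: -0.0
```

```bash
cat >> rail.py <<'E'
def rp(d,T,u,v,n):
    f,cx,cy=K(d); dv=B.T@(T[:3,:3]@np.array([(u-cx)/f,(v-cy)/f,1])); ol=loc(T[:3,3]); return ol+dv*(n-ol[2])/dv[2]
E
python3 -c "
from rail import *
st();wrist('w11');print(B.T@R.from_euler('xyz',env.state()['tcp_rot']).as_matrix())"
```

```text
t 18.7 tcp rail [-104.8    1.9   64.8] stop 77.6 F rail [0.  0.  0.2] open -0.0 q6 0.101
18.7 [524.1  52.5 199.8] [-3.141  0.262  1.774] [-0.   0.1  0.2]
[[ 9.99998136e-01 -1.84710127e-03 -5.63056928e-04]
 [-1.84672635e-03 -9.99998073e-01  6.65649137e-04]
 [-5.64285365e-04 -6.64608084e-04 -9.99999620e-01]]
```

View pics/w11.png

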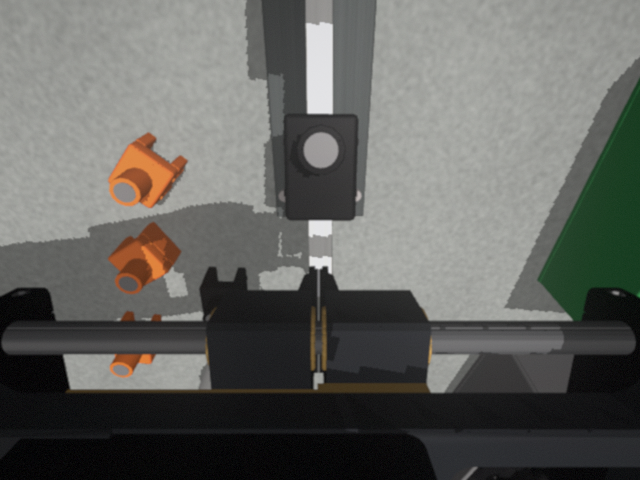

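```bash
python3 -c "
from rail import *
d,T=load('w11')
for u,v,n in [(285,219,16),(357,219,16),(287,115,16),(356,115,16),(321,150,42),(308,24,0),(333,24,0)]: print(u,v,np.round(rp(d,T,u,v,n),1))"
```

```text
285 219 [-80.5  21.7  16. ]
357 219 [-80.5 -23.2  16. ]
287 115 [-18.9  19.   16. ]
356 115 [-19.  -20.9  16. ]
321 150 [-37.9  -0.5  42. ]
308 24 [32.5  6.8 -0. ]
333 24 [32.5 -7.8 -0. ]
```

Request:
carry_out([
  [0.001,-0.003,-0.012,0,0,0],
  [0.001,-0.004,-0.015,0,0,0],
  [0.001,-0.004,-0.015,0,0,0],
  [0.001,-0.003,-0.01,0,0,0],
  [0.001,-0.001,-0.005,0,0,0],
  [0,0,0,0,0,0],
  [0,0,0,0,0,0],
])

```text
t: 19.45
eef_pos: [529.5, 37.7, 143.6]
tcp_rot: [3.142, 0.263, 1.778]
ft_force: [-0.1, 0.2, -0.0]
opening: 0.003
```

```bash
python3 -c "
from rail import *
st();two('g12')"
```

```text
t 19.45 tcp rail [-105.3   -0.4    6.5] stop 77.6 F rail [0.2 0.  0.1] open 0.003 q6 0.13
```

View pics/g12.png

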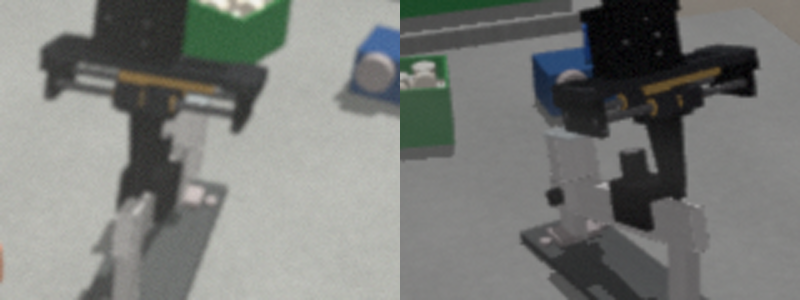

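Request:
carry_out([
  [-0.0016,0.0076,-0.0021,0,0,0],
  [-0.0016,0.0076,-0.0021,0,0,0],
  [-0.0016,0.0076,-0.0021,0,0,0],
  [-0.0016,0.0076,-0.0021,0,0,0],
  [-0.0016,0.0076,-0.0021,0,0,0],
  [-0.0016,0.0076,-0.0021,0,0,0],
  [-0.0016,0.0076,-0.0021,0,0,0],
  [-0.0016,0.0076,-0.0021,0,0,0],
  [-0.0016,0.0076,-0.0021,0,0,0],
  [-0.0016,0.0076,-0.0021,0,0,0],
  [-0.001,0.0048,-0.0013,0,0,0],
  [0,0,0,0,0,0],
])

```text
t: 20.75
eef_pos: [512.1, 119.1, 120.8]
tcp_rot: [-3.141, 0.262, 1.779]
ft_force: [0.1, -0.3, 0.2]
opening: 0.005
```

```bash
python3 -c "
from rail import *
st();two('g13');wrist('w13')"
```

```text
t 20.75 tcp rail [-19.    0.    6.1] stop 77.6 F rail [-0.3 -0.   0.1] open 0.005 q6 0.296
20.85 [512.3 118.5 121. ] [-3.141  0.262  1.779] [-0.2  0.6  0. ]
```

View pics/g13.png

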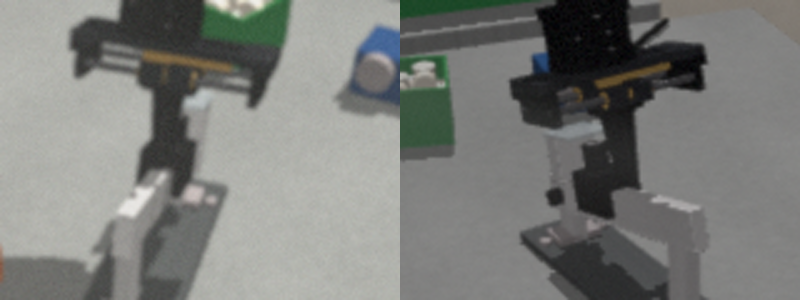

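View pics/w13.png

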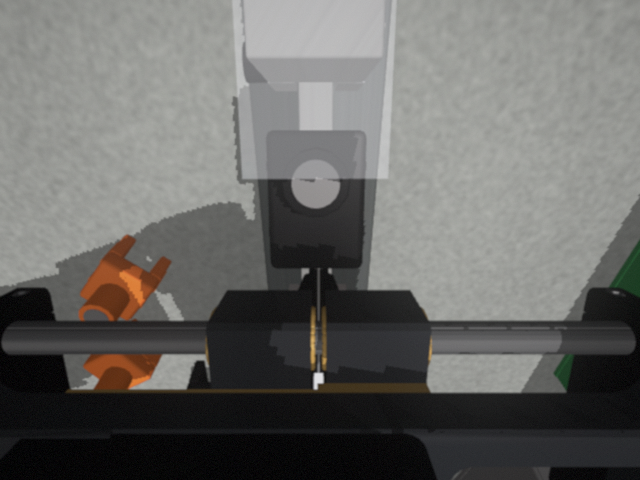

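```bash
python3 -c "
from rail import *
d,T=load('w13')
for u,v,n in [(272,267,16),(361,267,16),(267,131,16),(365,131,16),(315,184,42),(300,84,0),(333,84,0),(243,177,48),(388,179,48),(250,56,51),(377,56,51)]: print(u,v,np.round(rp(d,T,u,v,n),1))"
```

```text
272 267 [-5.7 21.  16. ]
361 267 [ -5.5 -21.1  16. ]
267 131 [56.1 21.2 16. ]
365 131 [ 56.2 -20.7  16. ]
315 184 [36.7  0.4 42. ]
300 84 [77.   7.7  0. ]
333 84 [77.  -7.4  0. ]
243 177 [39.8 25.9 48. ]
388 179 [ 39.3 -25.5  48. ]
250 56 [78.3 21.1 51. ]
377 56 [ 78.4 -19.3  51. ]
```

Request:
carry_out([
  [-0.0008,0.0038,-0.001,0,0,0],
  [-0.0008,0.0038,-0.001,0,0,0],
  [-0.0008,0.0038,-0.001,0,0,0],
  [-0.0006,0.0028,-0.0008,0,0,0],
  [-0.0002,0.001,-0.00026,0,0,0],
  [0,0,0,0,0,0],
])

```text
t: 21.5
eef_pos: [509.1, 133.9, 116.9]
tcp_rot: [-3.141, 0.262, 1.779]
ft_force: [-0.0, 0.7, 0.2]
opening: 0.003
```

Request:
carry_out([
  [-0.0001,0.0005,-0.00013,0,0,0],
  [-0.0001,0.0005,-0.00013,0,0,0],
  [0,0,0,0,0,0],
])

```text
t: 21.8
eef_pos: [509.0, 134.6, 116.7]
tcp_rot: [-3.141, 0.262, 1.778]
ft_force: [-0.3, -0.2, 0.3]
opening: 0.005
```

```bash
python3 -c "
from rail import *
st();wrist('w14')"
```

```text
t 21.8 tcp rail [-2.7 -0.   6.2] stop 77.6 F rail [-0.2  0.3  0.3] open 0.005 q6 0.327
21.8 [509.  134.6 116.7] [-3.141  0.262  1.778] [-0.3 -0.2  0.3]
```

View pics/w14.png

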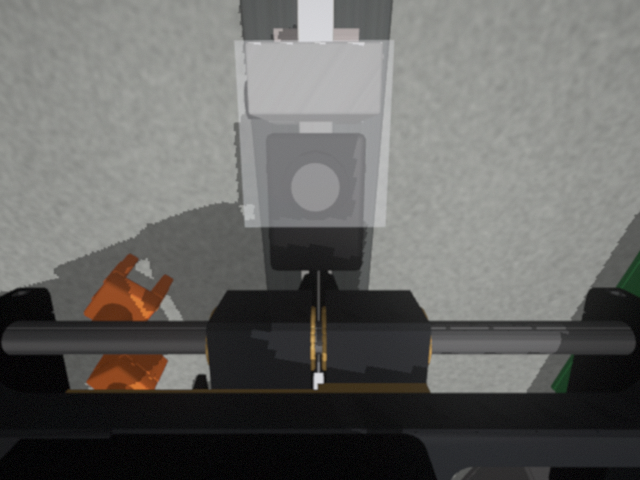

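Request:
carry_out([
  [-0.0001,0.0005,-0.00013,0,0,0],
  [-0.0001,0.0005,-0.00013,0,0,0],
  [-0.0001,0.0005,-0.00013,0,0,0],
  [-0.0001,0.0005,-0.00013,0,0,0],
  [-0.0001,0.0005,-0.00013,0,0,0],
  [0,0,0,0,0,0],
])

```text
t: 22.45
eef_pos: [508.4, 137.2, 116.0]
tcp_rot: [-3.141, 0.262, 1.779]
ft_force: [-0.5, 0.2, 0.7]
opening: 0.005
```

```bash
python3 -c "
from rail import *
st();p,T=wrist('w15');
cv2.imwrite('pics/c15.png',cv2.resize(p['color'][80:290,230:400,::-1],None,fx=2.8,fy=2.8,interpolation=cv2.INTER_CUBIC))"
```

```text
t 22.45 tcp rail [ 0.1 -0.1  6.3] stop 77.6 F rail [0.1 0.4 0.7] open 0.005 q6 0.331
22.45 [508.4 137.2 116. ] [-3.141  0.262  1.779] [-0.5  0.2  0.7]
```

View pics/c15.png

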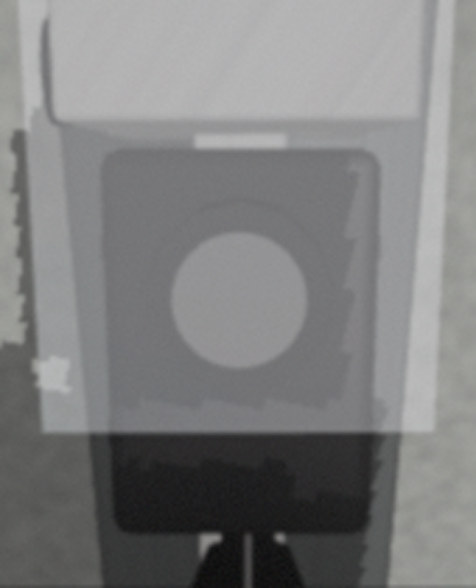

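```bash
python3 -c "
from rail import *
d,T=load('w15')
for u,v,n in [(316,132.9,16),(316,127.5,0),(316,187,42),(316,270,16)]: print(u,v,np.round(rp(d,T,u,v,n),1))"
```

```text
316 132.9 [75.1  0.2 16. ]
316 127.5 [77.8  0.3  0. ]
316 187 [55.3  0.  42. ]
316 270 [12.6  0.1 16. ]
```

Request:
carry_out([
  [-0.0001,0.0005,-0.00013,0,0,0],
  [-5e-05,0.00025,-7e-05,0,0,0],
  [0,0,0,0,0,0],
])

```text
t: 22.8
eef_pos: [508.3, 137.9, 115.9]
tcp_rot: [-3.141, 0.262, 1.779]
ft_force: [-0.3, 0.0, -0.2]
opening: 0.01
```

Request:
carry_out([
  [-5e-05,0.00025,-7e-05,0,0,0],
  [-5e-05,0.00025,-7e-05,0,0,0],
  [0,0,0,0,0,0],
])

```text
t: 23.1
eef_pos: [508.2, 138.4, 115.7]
tcp_rot: [-3.141, 0.262, 1.779]
ft_force: [0.1, 0.6, -0.1]
opening: 0.005
```

Request:
carry_out([
  [-5e-05,0.00025,-7e-05,0,0,0],
  [-5e-05,0.00025,-7e-05,0,0,0],
  [0,0,0,0,0,0],
])

```text
t: 23.4
eef_pos: [508.1, 138.9, 115.6]
tcp_rot: [-3.141, 0.262, 1.779]
ft_force: [-0.5, 0.3, 0.4]
opening: 0.003
```

Request:
carry_out([
  [-5e-05,0.00025,-7e-05,0,0,0],
  [-5e-05,0.00025,-7e-05,0,0,0],
  [0,0,0,0,0,0],
])

```text
t: 23.7
eef_pos: [508.0, 139.4, 115.4]
tcp_rot: [-3.141, 0.262, 1.779]
ft_force: [0.2, -1.6, 0.6]
opening: 0.005
```

Request:
carry_out([
  [-5e-05,0.00025,-7e-05,0,0,0],
  [0,0,0,0,0,0],
])

```text
t: 23.9
eef_pos: [508.0, 139.7, 115.4]
tcp_rot: [-3.141, 0.263, 1.779]
ft_force: [-0.3, -0.8, 0.9]
opening: 0.005
```

Request:
carry_out([
  [-5e-05,0.00025,-7e-05,0,0,0],
  [0,0,0,0,0,0],
])

```text
t: 24.1
eef_pos: [508.0, 139.7, 115.4]
tcp_rot: [-3.141, 0.263, 1.779]
ft_force: [0.7, -3.5, 1.8]
opening: 0.004
```

Request:
carry_out([
  [-5e-05,0.00025,-7e-05,0,0,0],
  [0,0,0,0,0,0],
])

```text
t: 24.3
eef_pos: [508.0, 139.8, 115.4]
tcp_rot: [-3.141, 0.263, 1.779]
ft_force: [0.8, -5.6, 2.4]
opening: 0.005
```

```bash
python3 -c "
from rail import *
st();p,T=wrist('w16');st()
cv2.imwrite('pics/c16.png',cv2.resize(p['color'][80:290,230:400,::-1],None,fx=2.8,fy=2.8,interpolation=cv2.INTER_CUBIC))"
```

```text
t 24.3 tcp rail [ 2.7 -0.1  6.3] stop 77.6 F rail [-6.   0.4  0.9] open 0.005 q6 0.337
24.3 [508.  139.8 115.4] [-3.141  0.263  1.779] [ 0.8 -5.6  2.4]
t 24.35 tcp rail [ 2.7 -0.2  6.3] stop 77.6 F rail [-4.6 -1.   0. ] open 0.008 q6 0.337
```

View pics/c16.png

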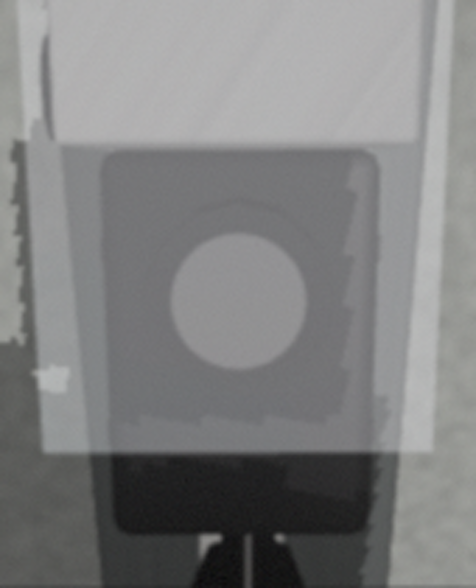

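Request:
carry_out([
  [0.001,-0.005,0.0013,0,0,0],
  [0.0015,-0.0071,0.002,0,0,0],
  [0.001,-0.005,0.03,0,0,0],
  [0,0,0.04,0,0,0],
  [0,-0.01,0.03,0,0,0],
  [-0.0085,-0.03,0,7.35,1.53,0],
  [-0.0085,-0.03,0,7.35,1.53,-2.2],
  [-0.0085,-0.035,0,0,0,0],
  [-0.0085,-0.035,0,0,0,0],
  [-0.0085,-0.035,0,0,0,0],
  [-0.0085,-0.035,-0.02,0,0,0],
  [-0.0085,-0.022,-0.02,0,0,0],
], fingers=0.6)

```text
t: 25.55
eef_pos: [451.5, -111.3, 178.6]
tcp_rot: [-3.141, 0.002, 1.739]
ft_force: [1.4, -0.5, -0.2]
opening: 0.597
```

Request:
carry_out([
  [0,0,-0.03,0,0,0],
  [0,0,0,0,0,0],
  [0,0,0,0,0,0],
])

```text
t: 25.85
eef_pos: [451.9, -109.0, 149.0]
tcp_rot: [-3.139, -0.0, 1.74]
ft_force: [-0.2, -0.2, 0.0]
opening: 0.602
```

```bash
python3 -c "
from rail import *
st();wrist('w17');two('g17',200,220,230,190)
p=env.read_camera('scene')
print([(np.round(r['point']),r['score']) for r in env.search_frame('saddle_short',p)])"
```

```text
t 25.85 tcp rail [-230.1  105.6  -21.3] stop 77.6 F rail [-0.2  0.2 -0. ] open 0.602 q6 -0.546
25.85 [ 451.9 -109.   149. ] [-3.139 -0.     1.74 ] [-0.2 -0.2  0. ]
[(array([ 360., -222.,   42.]), 0.86), (array([377.,   6.,  31.]), 0.76), (array([367., -91.,  40.]), 0.67)]
```

View pics/g17.png

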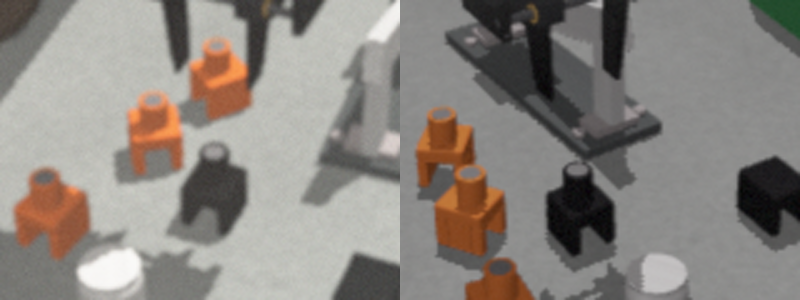

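View pics/w17.png

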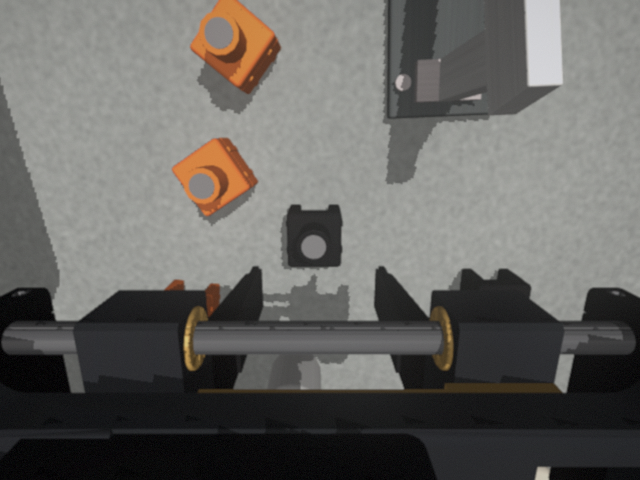

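```bash
python3 -c "
from rail import *
d,T=load('w17')
print(ray(d,T,314,246,68),[np.round(ray(d,T,u,v,42)[:2],1) for u,v in[(289,213),(341,212),(287,267),(342,268)]])"
```

```text
[ 449.99969986 -112.30097797   68.        ] [array([427.1, -96.7]), array([467.2, -89. ]), array([ 432.1, -141.5]), array([ 476.6, -134.7])]
```

Request:
carry_out([
  [-0.001,-0.002,-0.025,0,0,0],
  [-0.001,-0.0015,-0.025,0,0,0],
  [0,0,-0.025,0,0,0],
  [0,0,-0.02,0,0,0],
  [0,0,-0.009,0,0,0],
  [0,0,0,0,0,0],
])

```text
t: 26.7
eef_pos: [449.8, -112.2, 44.2]
tcp_rot: [-3.138, -0.0, 1.741]
ft_force: [-0.4, 0.9, 0.5]
opening: 0.597
```

Request:
carry_out([
  [0,0,0,0,0,0],
  [0,0,0,0,0,0],
  [0,0,0,0,0,0],
  [0,0,0,0,0,0],
  [0,0,0,0,0,0],
  [0,0,0,0,0,0],
  [0,0,0,0,0,0],
], fingers=0.1)

```text
t: 27.4
eef_pos: [449.9, -112.5, 44.8]
tcp_rot: [-3.14, 0.001, 1.74]
ft_force: [-1.0, 0.6, 5.1]
opening: 0.269
```

```bash
python3 -c "
from rail import *
st();two('g18',200,220,230,190);print(env.state()['eef_pos'])
print('targets',[np.round(pt(q,x,0,n),1) for x,n in [(-60,19),(-60,60),(-60,100)]])"
```

```text
t 27.4 tcp rail [-206.   108.2 -122.7] stop 77.6 F rail [-0.6  0.9  5.2] open 0.269 q6 -0.553
[ 449.88058079 -112.50623088   44.76406218]
targets [array([519.6,  83.6, 143.9]), array([517.4,  94. , 183.5]), array([515.3, 104.2, 222.1])]
```

View pics/g18.png

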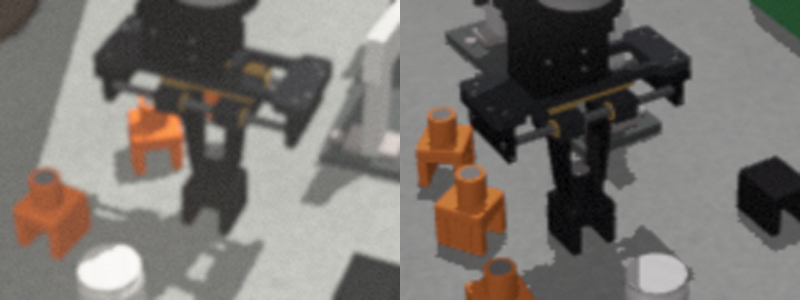

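Request:
carry_out([
  [0,0,0.02,0,0,0],
  [0,0,0.04,0,0,0],
  [0,0,0.045,0,0,0],
  [0,0,0.045,0,0,0],
  [0,0,0.04,0,0,0],
  [0.01,0.03,0.01,0,0,2],
  [0.011,0.04,0,0,0,0],
  [0.012,0.04,0,0,0,0],
  [0.012,0.04,0,-4.9,-1.02,0],
  [0.012,0.04,0,-4.9,-1.02,0],
  [0.008,0.026,-0.01,-4.9,-1.03,0],
  [0,0,0,0,0,0],
])

```text
t: 28.7
eef_pos: [514.5, 107.6, 232.8]
tcp_rot: [-3.138, 0.265, 1.781]
ft_force: [-0.5, -0.1, -0.8]
opening: 0.267
```

Request:
carry_out([
  [0,0,0,0,0,0],
  [0,0,0,0,0,0],
])

```text
t: 28.9
eef_pos: [514.7, 102.8, 234.6]
tcp_rot: [-3.139, 0.262, 1.774]
ft_force: [0.7, -0.5, -0.4]
opening: 0.266
```

```bash
python3 -c "
from rail import *
st();wrist('w19');two('g19');print(env.state()['eef_pos'],B.T@R.from_euler('xyz',env.state()['tcp_rot']).as_matrix())"
```

```text
t 28.9 tcp rail [-64.4   0.8 111.7] stop 77.6 F rail [-0.5 -0.6 -0.5] open 0.266 q6 0.16
28.9 [514.7 102.8 234.6] [-3.139  0.262  1.774] [ 0.7 -0.5 -0.4]
[514.9296943  102.28055512 234.95476872] [[ 9.99993512e-01 -3.58424663e-03 -3.60330169e-04]
 [-3.58343845e-03 -9.99991117e-01  2.21907210e-03]
 [-3.68280670e-04 -2.21776648e-03 -9.99997473e-01]]
```

View pics/w19.png

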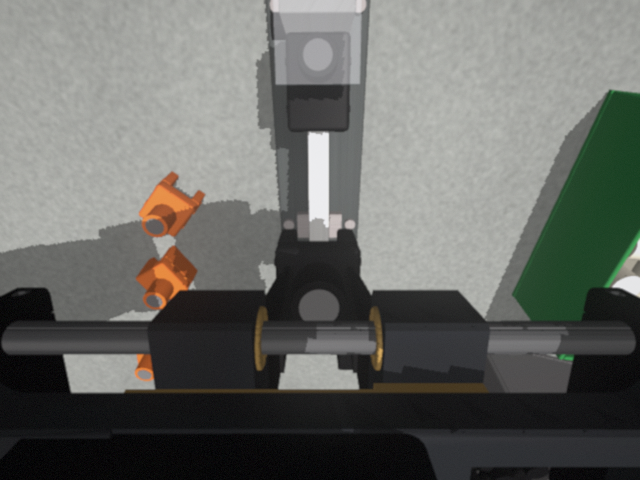

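View pics/g19.png

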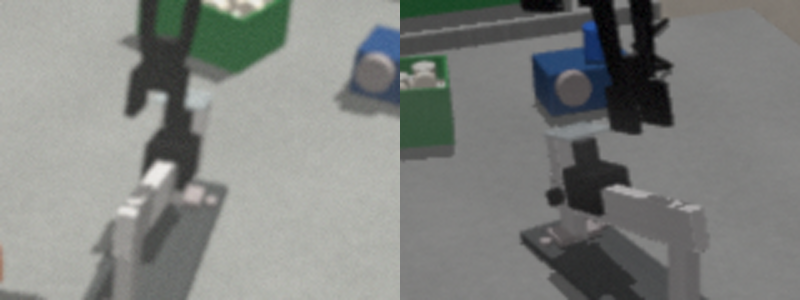

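Request:
carry_out([
  [0.0009,-0.0037,-0.0142,0,0,0],
  [0.0009,-0.0037,-0.0142,0,0,0],
  [0.0009,-0.0037,-0.0142,0,0,0],
  [0.0009,-0.0037,-0.0142,0,0,0],
  [0,0,0,0,0,0],
  [0.0004,-0.0018,-0.007,0,0,0],
  [0.0004,-0.0018,-0.007,0,0,0],
  [0,0,0,0,0,0],
  [0,0,0,0,0,0],
])

```text
t: 29.95
eef_pos: [519.3, 85.1, 163.9]
tcp_rot: [-3.14, 0.263, 1.775]
ft_force: [0.1, -0.5, -0.9]
opening: 0.268
```

```bash
python3 -c "
from rail import *
st();two('g20')"
```

```text
t 29.95 tcp rail [-63.7  -0.   38.7] stop 77.6 F rail [-0.3  0.  -1. ] open 0.268 q6 0.194
```

View pics/g20.png

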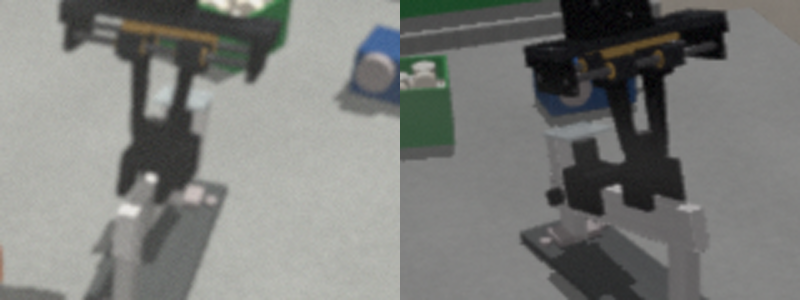

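Astride without contact. Lower the rest and feel for the seat.

Request:
carry_out([
  [0.0004,-0.0018,-0.007,0,0,0],
  [0.0003,-0.0013,-0.005,0,0,0],
  [0.0002,-0.001,-0.004,0,0,0],
  [0.0001,-0.0003,-0.001,0,0,0],
  [0,0,0,0,0,0],
  [0,0,0,0,0,0],
])

```text
t: 30.65
eef_pos: [520.3, 80.8, 146.8]
tcp_rot: [-3.14, 0.263, 1.775]
ft_force: [0.9, -0.0, -0.6]
opening: 0.265
```

Request:
carry_out([
  [5e-05,-0.00025,-0.001,0,0,0],
  [0,0,0,0,0,0],
])

```text
t: 30.85
eef_pos: [520.3, 80.5, 145.8]
tcp_rot: [-3.14, 0.263, 1.775]
ft_force: [-0.6, -0.7, -0.3]
opening: 0.267
```

Request:
carry_out([
  [5e-05,-0.00025,-0.001,0,0,0],
  [0,0,0,0,0,0],
])

```text
t: 31.05
eef_pos: [520.3, 80.2, 144.7]
tcp_rot: [-3.14, 0.263, 1.775]
ft_force: [-0.4, -0.5, -0.6]
opening: 0.269
```

Request:
carry_out([
  [5e-05,-0.00025,-0.001,0,0,0],
  [0,0,0,0,0,0],
])

```text
t: 31.25
eef_pos: [520.4, 80.2, 144.4]
tcp_rot: [-3.14, 0.263, 1.775]
ft_force: [-3.2, 2.0, 7.9]
opening: 0.268
```

Request:
carry_out([
  [3e-05,-0.00013,-0.0005,0,0,0],
  [0,0,0,0,0,0],
])

```text
t: 31.45
eef_pos: [520.4, 80.1, 144.3]
tcp_rot: [-3.141, 0.263, 1.775]
ft_force: [-5.1, 2.9, 13.0]
opening: 0.265
```

```bash
python3 -c "
from rail import *
st()"
```

```text
t 31.45 tcp rail [-63.6  -0.1  18.4] stop 77.6 F rail [ 0.4  4.4 13.5] open 0.265 q6 0.207
```

Request:
carry_out([
  [-5e-05,0.0002,0.0009,0,0,0],
  [-0.0008,0.0038,-0.001,0,0,0],
  [-0.0012,0.0057,-0.0016,0,0,0],
  [-0.0012,0.0057,-0.0016,0,0,0],
  [-0.0012,0.0057,-0.0016,0,0,0],
  [-0.0012,0.0057,-0.0016,0,0,0],
  [-0.0012,0.0057,-0.0016,0,0,0],
  [-0.0012,0.0057,-0.0016,0,0,0],
  [-0.0012,0.0057,-0.0016,0,0,0],
  [-0.0006,0.0028,-0.0008,0,0,0],
  [0,0,0,0,0,0],
])

```text
t: 32.55
eef_pos: [510.9, 127.1, 131.5]
tcp_rot: [-3.141, 0.263, 1.775]
ft_force: [-0.5, -1.0, 7.0]
opening: 0.269
```

```bash
python3 -c "
from rail import *
st();p,T=wrist('w21');two('g21')"
```

```text
t 32.55 tcp rail [-13.9  -0.4  18.5] stop 77.6 F rail [-2.7  0.7  6.5] open 0.269 q6 0.3
32.55 [510.9 127.1 131.5] [-3.141  0.263  1.775] [-0.5 -1.   7. ]
```

View pics/w21.png

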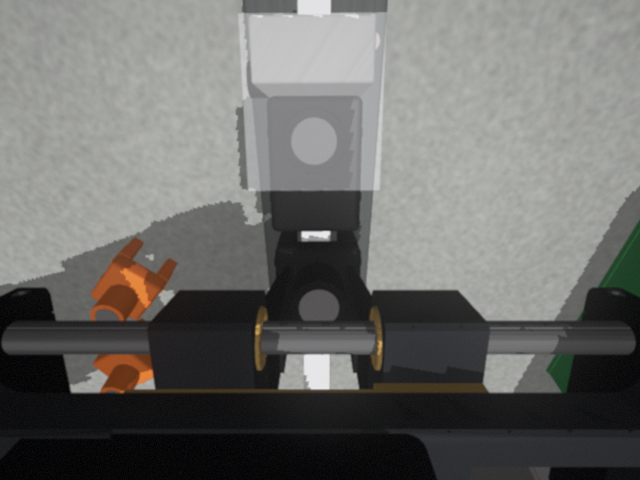

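View pics/g21.png

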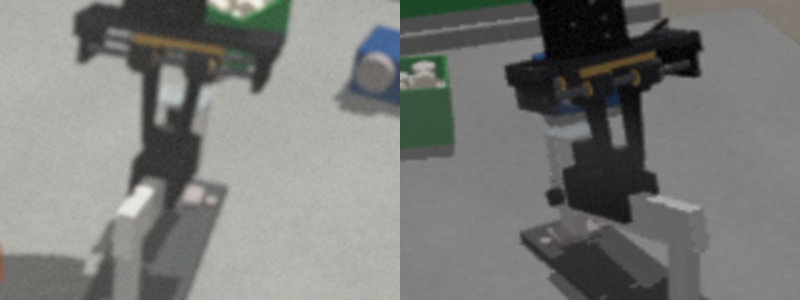

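Request:
carry_out([
  [0,0,0.0003,0,0,0],
  [-0.0002,0.001,-0.00026,0,0,0],
  [-0.0002,0.001,-0.00026,0,0,0],
  [-0.0002,0.001,-0.00026,0,0,0],
  [-0.0002,0.001,-0.00026,0,0,0],
  [-0.0002,0.001,-0.00026,0,0,0],
  [0,0,0,0,0,0],
])

```text
t: 33.4
eef_pos: [509.6, 131.7, 130.3]
tcp_rot: [-3.14, 0.263, 1.775]
ft_force: [0.8, -1.9, 4.6]
opening: 0.265
```

Request:
carry_out([
  [-0.0001,0.0005,-0.00013,0,0,0],
  [0,0,0,0,0,0],
])

```text
t: 33.6
eef_pos: [509.5, 132.1, 130.1]
tcp_rot: [-3.14, 0.263, 1.775]
ft_force: [0.2, -2.1, 6.0]
opening: 0.268
```

```bash
python3 -c "
from rail import *
st();p,T=wrist('w22')
cv2.imwrite('pics/c22.png',cv2.resize(p['color'][80:330,230:400,::-1],None,fx=2.4,fy=2.4,interpolation=cv2.INTER_CUBIC))"
```

```text
t 33.6 tcp rail [-8.6 -0.1 18.5] stop 77.6 F rail [-3.6  0.2  5.3] open 0.268 q6 0.31
33.6 [509.5 132.1 130.1] [-3.14   0.263  1.775] [ 0.2 -2.1  6. ]
```

View pics/c22.png

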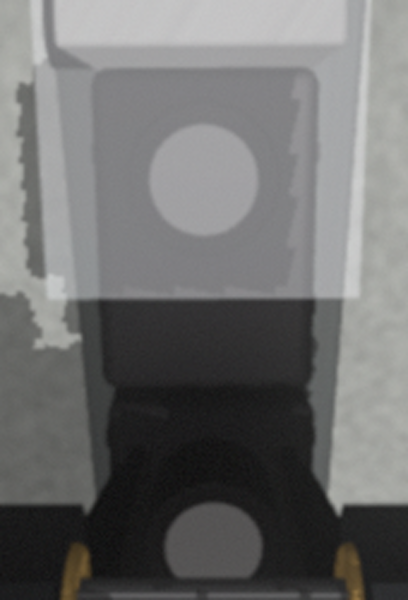

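Request:
carry_out([
  [-0.0001,0.0005,-0.00013,0,0,0],
  [0,0,0,0,0,0],
])

```text
t: 33.85
eef_pos: [509.5, 132.6, 130.0]
tcp_rot: [-3.14, 0.263, 1.775]
ft_force: [0.1, -3.1, 5.0]
opening: 0.268
```

Request:
carry_out([
  [-5e-05,0.00025,-7e-05,0,0,0],
  [0,0,0,0,0,0],
])

```text
t: 34.05
eef_pos: [509.4, 132.8, 129.9]
tcp_rot: [-3.14, 0.263, 1.775]
ft_force: [0.3, -1.8, 6.2]
opening: 0.269
```

Request:
carry_out([
  [-5e-05,0.00025,-7e-05,0,0,0],
  [0,0,0,0,0,0],
])

```text
t: 34.25
eef_pos: [509.4, 133.0, 129.9]
tcp_rot: [-3.14, 0.263, 1.775]
ft_force: [0.8, -1.3, 6.4]
opening: 0.266
```

Request:
carry_out([
  [-5e-05,0.00025,-7e-05,0,0,0],
  [0,0,0,0,0,0],
])

```text
t: 34.45
eef_pos: [509.3, 133.3, 129.8]
tcp_rot: [-3.14, 0.263, 1.775]
ft_force: [0.3, -4.1, 6.3]
opening: 0.268
```

```bash
python3 -c "
from rail import *
st()"
```

```text
t 34.45 tcp rail [-7.4 -0.1 18.5] stop 77.6 F rail [-5.5  0.5  5. ] open 0.268 q6 0.313
```

Request:
carry_out([
  [-5e-05,0.00025,-7e-05,0,0,0],
  [0,0,0,0,0,0],
])

```text
t: 34.65
eef_pos: [509.3, 133.6, 129.8]
tcp_rot: [-3.14, 0.263, 1.775]
ft_force: [0.2, -3.3, 6.5]
opening: 0.266
```

```bash
python3 -c "
from rail import *
st()"
```

```text
t 34.65 tcp rail [-7.1 -0.1 18.5] stop 77.6 F rail [-4.8  0.4  5.4] open 0.266 q6 0.313
```

Request:
carry_out([
  [-5e-05,0.00025,-7e-05,0,0,0],
  [0,0,0,0,0,0],
])

```text
t: 34.85
eef_pos: [509.2, 133.8, 129.7]
tcp_rot: [-3.14, 0.263, 1.775]
ft_force: [0.1, -3.1, 7.1]
opening: 0.269
```

```bash
python3 -c "
from rail import *
st()"
```

```text
t 34.85 tcp rail [-6.9 -0.1 18.6] stop 77.6 F rail [-4.8  0.5  6.1] open 0.269 q6 0.313
```

Request:
carry_out([
  [-5e-05,0.00025,-7e-05,0,0,0],
  [-5e-05,0.00025,-7e-05,0,0,0],
  [0,0,0,0,0,0],
])

```text
t: 35.15
eef_pos: [509.1, 134.3, 129.6]
tcp_rot: [-3.14, 0.263, 1.775]
ft_force: [1.3, -2.1, 6.3]
opening: 0.265
```

Request:
carry_out([
  [-5e-05,0.00025,-7e-05,0,0,0],
  [0,0,0,0,0,0],
])

```text
t: 35.35
eef_pos: [509.1, 134.5, 129.5]
tcp_rot: [-3.14, 0.263, 1.775]
ft_force: [0.1, -2.3, 5.7]
opening: 0.268
```

```bash
python3 -c "
from rail import *
st()"
```

```text
t 35.35 tcp rail [-6.1 -0.1 18.6] stop 77.6 F rail [-3.6  0.3  5. ] open 0.268 q6 0.315
```

Request:
carry_out([
  [-5e-05,0.00025,-7e-05,0,0,0],
  [0,0,0,0,0,0],
])

```text
t: 35.55
eef_pos: [509.1, 134.6, 129.5]
tcp_rot: [-3.14, 0.263, 1.775]
ft_force: [0.4, -3.4, 7.1]
opening: 0.268
```

```bash
python3 -c "
from rail import *
st()"
```

```text
t 35.55 tcp rail [-6.  -0.1 18.6] stop 77.6 F rail [-5.1  0.3  5.9] open 0.268 q6 0.315
```

Request:
carry_out([
  [-5e-05,0.00025,-7e-05,0,0,0],
  [0,0,0,0,0,0],
])

```text
t: 35.75
eef_pos: [509.1, 134.7, 129.5]
tcp_rot: [-3.14, 0.264, 1.775]
ft_force: [1.3, -5.5, 5.9]
opening: 0.269
```

Request:
carry_out([
  [-5e-05,0.00025,-7e-05,0,0,0],
  [0,0,0,0,0,0],
])

```text
t: 35.95
eef_pos: [509.1, 134.7, 129.5]
tcp_rot: [-3.14, 0.264, 1.775]
ft_force: [0.9, -6.9, 7.6]
opening: 0.266
```

```bash
python3 -c "
from rail import *
st();p,T=wrist('w23');st()
cv2.imwrite('pics/c23.png',cv2.resize(p['color'][80:330,230:400,::-1],None,fx=2.4,fy=2.4,interpolation=cv2.INTER_CUBIC))"
```

```text
t 35.95 tcp rail [-5.9 -0.2 18.6] stop 77.6 F rail [-8.7  0.6  5.6] open 0.266 q6 0.316
35.95 [509.1 134.7 129.5] [-3.14   0.264  1.775] [ 0.9 -6.9  7.6]
t 36.0 tcp rail [-5.9 -0.1 18.6] stop 77.6 F rail [-8.4  0.2  5.5] open 0.265 q6 0.316
```

View pics/c23.png

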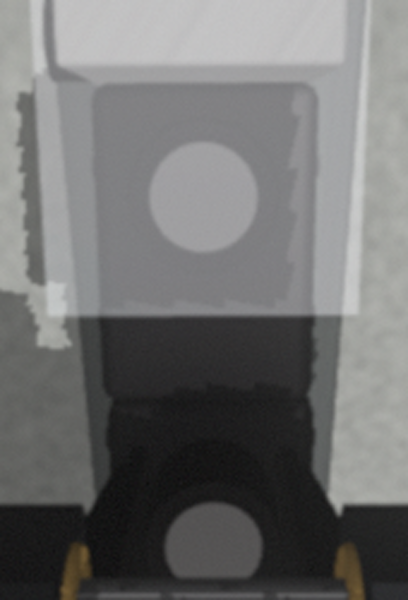

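Request:
carry_out([
  [0,0,0,0,0,0],
  [0,0,0,0,0,0],
  [0,0,0,0,0,0],
  [0,0,0,0,0,0],
], fingers=0.42)

```text
t: 36.4
eef_pos: [508.7, 135.5, 128.9]
tcp_rot: [-3.139, 0.262, 1.775]
ft_force: [0.4, 0.0, 0.5]
opening: 0.416
```

Request:
carry_out([
  [-0.0005,0.0025,0.0097,0,0,0],
  [-0.001,0.005,0.0193,0,0,0],
  [-0.001,0.005,0.0193,0,0,0],
  [-0.001,0.005,0.0193,0,0,0],
  [0.006,-0.028,0.008,0,0,0],
  [0.006,-0.028,0.008,0,0,0],
  [0.006,-0.028,0.008,0,0,0],
  [0,0,0,0,0,0],
  [0,0,0,0,0,0],
  [0,0,0,0,0,0],
])

```text
t: 37.4
eef_pos: [523.1, 69.5, 220.7]
tcp_rot: [-3.14, 0.262, 1.775]
ft_force: [0.4, -0.1, 0.1]
opening: 0.417
```

```bash
python3 -c "
from rail import *
st();p,T=wrist('w24');two('g24')
cv2.imwrite('pics/c24.png',cv2.resize(p['color'][0:280,220:420,::-1],None,fx=2.1,fy=2.1,interpolation=cv2.INTER_CUBIC))"
```

```text
t 37.4 tcp rail [-93.9  -0.5  89.5] stop 77.6 F rail [-0.2 -0.4  0. ] open 0.417 q6 0.11
37.4 [523.1  69.5 220.7] [-3.14   0.262  1.775] [ 0.4 -0.1  0.1]
```

View pics/c24.png

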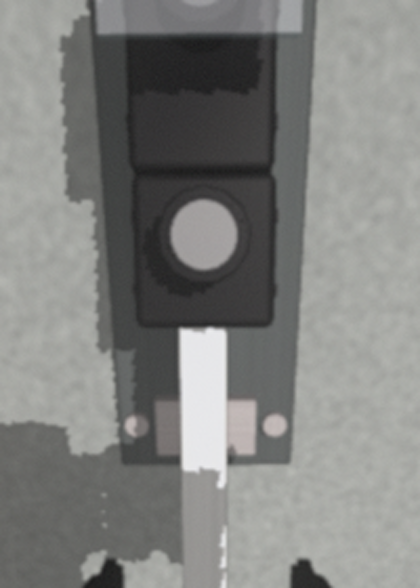

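```bash
python3 -c "
from rail import *
d,T=load('w24')
for l,u,v,n in [('guard',266.7,16,48),('guard',363.8,16,48),('seam',317,81,16),('short back',317,154.8,16),('spigot',317.1,111.9,42),('uphill rail end',317,223,0)]: print(l,np.round(rp(d,T,u,v,n),1))
print(B.T@(env.state()['eef_pos']-o))"
```

```text
guard [40.7 25.6 48. ]
guard [ 40.6 -25.2  48. ]
seam [13.7 -0.5 16. ]
short back [-31.6  -0.5  16. ]
spigot [-6.5 -0.7 42. ]
uphill rail end [-81.7  -0.3   0. ]
[-93.80504014  -0.58277722  89.27268516]
```

```bash
python3 -c "
from rail import *
print(env.job_done()); st()"
```

```text
the job is handed in; nothing more can be done
None
the job is handed in; nothing more can be done
```

I loaded the rail and handed the job in at about 37 s of the 67 s allowed. The long saddle rests against the stop with its front under the guard, and the short one is close up behind it. Both have their spigot ends downhill.

- **Long saddle:** I gripped it by the spigot and lowered it astride the rail until it touched down, seating force about 20 N. After letting go, I pushed it from behind with closed fingers until it met the stop, at about 5–6 N.
- **Short saddle:** I set it astride at about 13 N. I then slid it down until it met the long one, at about 8.5 N in all, of which 3–4 N was sliding friction.

**Last checks (wrist picture, measured along the rail from its middle):**

| Feature | Measured | Expected |
|---|---|---|
| Seam between the saddles | 13.7 mm | 13.6 mm |
| Short saddle's spigot | −6.5 mm | −6.4 mm |
| Guard edge | 40.6 mm | 39.6 mm (39.3–39.8 mm earlier) |

- **Guard edge:** the 1 mm difference is within measuring error, and the seam and spigot positions suggest the stop did not shift. Contact forces stayed well below its 20 N limit.
- **First grip:** my first try at the long saddle lifted before the fingers had closed. It moved nothing, and I repeated it.
- **Not checked:** the picture limit ran out before I could see a last side view. The final seating therefore rests on the felt contact and the wrist picture. I did not measure the plain saddle, bottle and tin again at the end, but I did not reach for them.

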